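Photograph and pack the carved fragments

ROBOT

A 6-joint arm with a two-finger parallel gripper is mounted at the origin on the work surface. World frame = base frame: x ahead of the robot, y to its left, z up, the work surface at z = 0. Lengths are in m, angles in rad, forces in N, time in s.
With the tool pointing down it reaches from about 0.275 to 0.85 m from the base axis. Payload 5.2 kg.
Tool frame: the origin (TCP) lies between the finger pads; the fingertips stand 25 mm ahead of it and the grasp point (between the pads) lies 6 mm ahead of it; z points along the fingers, y is the line along which they close (so a half turn about z gives the same grasp; the last joint's range is limited). The gripper opens to 85 mm and grips with 20 to 120 N. Pads are 22 mm wide; open, the fingers measure 114 mm over their backs; the gripper's body (76 mm by 85 mm) begins 54 mm behind the grasp point. The pads swing forward as they close: fully open they stand 13 mm farther back than shut.
Start: joints at [0.959, 0.259, 1.535, -0, 1.348, -0.203], TCP at [0.219, 0.505, 0.256] pointing down, gripper open.
Joint ranges: [-3.14, 3.14], [-0.91, 2.08], [0.19, 2.58], [-1.22, 4.36], [0.22, 2.71], [-3.12, 3.12]. Speed limits (rad/s): [2.57, 2.57, 3.14, 3.14, 3.14, 3.14].

INTERFACE

Orientations are given as a unit quaternion [x, y, z, w].
In Python, from rig import * gives the robot as it stands.
- The arm moves only by the shell command python3 -m inch 'ROWS' [FORCE]. ROWS is JSON, a list of rows, each a list of 7 numbers: the turn, a rotation vector about the tool's x, y, z as a fraction of full scale, then the shift along the tool's x, y, z as a fraction of full scale, then the opening, from 0 (shut) to 1 (fully open). In form: [[ax, ay, az, dx, dy, dz, hand], ...]. A call has 1 to 12 rows; each row shifts and turns the commanded pose from where the row before left it, along the tool's axes as they then stand; what a row does not reach is not made up. Full scale, the value 1, is 750 mm for a shift and 2 rad for a turn. A row lasts 1/8 s, in which the tool goes at most 62.5 mm and 10.7 degrees, less where a joint would pass 70% of its speed; a pose out of reach is approached as far as the arm can. A call with a number of a shift or a turn outside -1 to 1 is refused whole. A call with a gripper value outside its range is refused whole. The fingers move at their own pace and stop on an object; FORCE is the grip in N (left out, the last holds). Time passes only in rows, so rows that do not move let the fingers close. It gives the time, the measured TCP pose, the force, the opening and the grip force at its end, in the units of the state.
- get_state(): the state, without advancing time (a new reading comes with each control period).
- get_image(name): name is "side" or "top" or "wrist"; returns the picture (420x560x3 uint8, red, green, blue); there is no depth.
- get_calibration(name): a dict with "fx", "fy", "cx", "cy" (pixels), "rvec" (rotation vector, rad) and "tvec" (3), from world to camera coordinates, as OpenCV has them. Camera axes: x right, y down, z forward; pixel columns grow to the right and rows downward; lengths in m; the calibration is good to about 2 mm. A picture is of the moment at which its call begins: read the wrist's pose just before it. get_calibration takes no time and is no camera call; for the wrist camera it gives the pose at the moment of the call.
- hand_in(): hands the job in; it is judged then, once.
The state is a dict: "t": time; "joint_pos": joint angles; "qd": joint speeds; "tau": joint torques, N m; "position": TCP position; "tcp_rot": TCP orientation; "force": force on the tool from outside, world axes, zero at the start; "moment": the same for the moment, N m; "grip_width": opening from 0.0 (shut) to 1.0 (fully open); "grasp_force": force on a finger pad.
Only numpy, scipy, OpenCV 4.12 (cv2) and the standard library are available. Lean on these libraries where they do the work, as an engineer would, in place of code of your own. Each camera call takes 0.05 s, during which the arm holds its last target. There are 200 camera calls.

TASK

Lay all the carved fragments that are there side by side on the grey board in front of the camera, and with them lying there take the photograph: press the red shutter button to its halfway stop, keep it there for a full second to focus, then press it fully down and let it come up. Then pack every fragment in the round tin, and set the lid on the tin so that it sits fully home and level, leaving the brush jar, bottle and spatula alone.

Things in the scene. Friction and masses are not known exactly. Their poses are not given: they have to be found in the camera images.
- scroll: Loose fragment: gilded (gold) carved scroll, two rounded ends. About 55 long (its x) x 26 wide (its y) x 27 high mm, 35 to 85 g, flat underside, lying flat on the bench at the start. Origin: centre of the underside, z up. May be absent.
- drapery: Loose fragment: blue painted drapery fold with two ridges. About 56 long (its x) x 28 wide (its y) x 25 high mm, 35 to 85 g, flat underside, lying flat on the bench at the start. Origin: centre of the underside, z up. May be absent.
- carved_hand: Loose fragment: flesh-coloured carved hand, finger stubs at +x. About 57 long (its x) x 26 wide (its y) x 22 high mm, 35 to 85 g, flat underside, lying flat on the bench at the start. Origin: centre of the underside, z up. May be absent.
- moulding: Loose fragment: dark red painted stepped moulding with a thin gold bead. About 54 long (its x) x 30 wide (its y) x 25 high mm, 35 to 85 g, flat underside, lying flat on the bench at the start. Origin: centre of the underside, z up. May be absent.
- board: Flat grey photo board fixed to the bench in front of the camera lens, with a black and white scale strip. 200 (its x) x 160 (its y) x 5 mm thick. Origin: centre of its underside, on the bench; its +y points to the camera.
- camera: Black camera on a low stand, fixed to the bench: foot 160 (x) x 110 (y) mm, body 140 x 60 mm, its top 120 mm above the bench (a hump of 50 x 50 mm beside the button rises to 130 mm). Origin: centre of the foot's underside; the lens points along its -y and reaches 75 mm that way.
- shutter_top (a point): Centre of the top face of the camera's red two-stage shutter button: round, 26 mm across, its top 138 mm above the bench and 18 mm above the camera's top when up. It is pressed straight down, and this point moves with it.
- half_press (a joint): First stage of the shutter button: 0 up, 0.005 m at the halfway stop. Soft spring: 1 N to start, 2.5 N at the halfway stop. The button's depth is half_press + full_press.
- full_press (a joint): Second stage of the shutter button: stays 0 at the halfway stop until pressed with more than 8 N, then 0.005 m when fully down (11 N). Springs back when let go.
- tin: Round green open tin, fixed to the bench, 180 mm outside and 174 mm inside diameter, 52 mm high, inner floor 4 mm above the bench. Origin: centre of its underside.
- lid: The tin's loose round lid, 0.2 to 0.3 kg, lying flat, knob up. Origin: centre of the underside, z up. From below: plug 164 mm diameter, 0 to 6 mm; green disc 188 mm diameter, 6 to 11 mm; dark round knob 26 mm diameter, 11 to 39 mm. Seated, the plug is inside the rim and the disc rests on it, the origin 46 mm above the bench.
- lid_knob (a point): Centre of the top of the lid's knob, 39 mm above the lid's origin.
- brush_jar: Bystander: white jar of brushes, 70 mm diameter, 90 mm high (brushes to 190 mm). Origin: centre of the underside.
- bottle: Bystander: bottle, 56 mm diameter, 140 mm high. Origin: centre of the underside.
- spatula: Bystander: spatula lying flat on the bench beyond the work. Origin: underside, near its middle.
Mind the look-alikes: they are no part of the job. Several things look just like the moulding: the one meant starts farthest from the robot's base.

How it is judged:
On the way, in this order (a step that is already met when the one before it is completed fails the run):
1. every present fragment lies on the photo board, let go (x of scroll in the frame of board between -0.095 and 0.095 m and y of scroll in the frame of board between -0.075 and 0.075 m and z of each of scroll, drapery, carved_hand, moulding in the frame of board above 0 m and (z of scroll in the frame of board below 0.014 m or (z of scroll in the frame of board below 0.036 m and angle between scroll's own z axis and vertical above 1.2 rad)) and x of drapery in the frame of board between -0.095 and 0.095 m and y of drapery in the frame of board between -0.075 and 0.075 m and (z of drapery in the frame of board below 0.014 m or (z of drapery in the frame of board below 0.036 m and angle between drapery's own z axis and vertical above 1.2 rad)) and x of carved_hand in the frame of board between -0.095 and 0.095 m and y of carved_hand in the frame of board between -0.075 and 0.075 m and (z of carved_hand in the frame of board below 0.014 m or (z of carved_hand in the frame of board below 0.036 m and angle between carved_hand's own z axis and vertical above 1.2 rad)) and x of moulding in the frame of board between -0.095 and 0.095 m and y of moulding in the frame of board between -0.075 and 0.075 m and (z of moulding in the frame of board below 0.014 m or (z of moulding in the frame of board below 0.036 m and angle between moulding's own z axis and vertical above 1.2 rad)) and contact force between the fingers and scroll below 0.1 N and contact force between the fingers and drapery below 0.1 N and contact force between the fingers and carved_hand below 0.1 N and contact force between the fingers and moulding below 0.1 N), for 0.2 s.
2. with the fragments on the board, the shutter button is held at its halfway stop for 0.6 s (x of scroll in the frame of board between -0.095 and 0.095 m and y of scroll in the frame of board between -0.075 and 0.075 m and z of each of scroll, drapery, carved_hand, moulding in the frame of board above 0 m and (z of scroll in the frame of board below 0.014 m or (z of scroll in the frame of board below 0.036 m and angle between scroll's own z axis and vertical above 1.2 rad)) and x of drapery in the frame of board between -0.095 and 0.095 m and y of drapery in the frame of board between -0.075 and 0.075 m and (z of drapery in the frame of board below 0.014 m or (z of drapery in the frame of board below 0.036 m and angle between drapery's own z axis and vertical above 1.2 rad)) and x of carved_hand in the frame of board between -0.095 and 0.095 m and y of carved_hand in the frame of board between -0.075 and 0.075 m and (z of carved_hand in the frame of board below 0.014 m or (z of carved_hand in the frame of board below 0.036 m and angle between carved_hand's own z axis and vertical above 1.2 rad)) and x of moulding in the frame of board between -0.095 and 0.095 m and y of moulding in the frame of board between -0.075 and 0.075 m and (z of moulding in the frame of board below 0.014 m or (z of moulding in the frame of board below 0.036 m and angle between moulding's own z axis and vertical above 1.2 rad)) and value of joint half_press above 0.0035 m and value of joint full_press below 0.0015 m), for 0.6 s.
3. with the fragments on the board, the shutter button is pressed fully down (x of scroll in the frame of board between -0.095 and 0.095 m and y of scroll in the frame of board between -0.075 and 0.075 m and z of each of scroll, drapery, carved_hand, moulding in the frame of board above 0 m and (z of scroll in the frame of board below 0.014 m or (z of scroll in the frame of board below 0.036 m and angle between scroll's own z axis and vertical above 1.2 rad)) and x of drapery in the frame of board between -0.095 and 0.095 m and y of drapery in the frame of board between -0.075 and 0.075 m and (z of drapery in the frame of board below 0.014 m or (z of drapery in the frame of board below 0.036 m and angle between drapery's own z axis and vertical above 1.2 rad)) and x of carved_hand in the frame of board between -0.095 and 0.095 m and y of carved_hand in the frame of board between -0.075 and 0.075 m and (z of carved_hand in the frame of board below 0.014 m or (z of carved_hand in the frame of board below 0.036 m and angle between carved_hand's own z axis and vertical above 1.2 rad)) and x of moulding in the frame of board between -0.095 and 0.095 m and y of moulding in the frame of board between -0.075 and 0.075 m and (z of moulding in the frame of board below 0.014 m or (z of moulding in the frame of board below 0.036 m and angle between moulding's own z axis and vertical above 1.2 rad)) and value of joint each of half_press, full_press above 0.0035 m), for 0.05 s.
At the end, for the whole second after the job is handed in: Every present fragment is in the tin (origin within 86 mm of the tin's axis and below the rim), at rest; the lid is seated: within 8 mm of the tin's axis, origin 42.5 to 48.5 mm above the tin's underside, tilted less than 0.03 rad, at rest; the shutter button is up again (each stage under 1.5 mm) (horizontal distance between each of scroll, drapery, carved_hand, moulding and tin below 0.086 m and height (world z) of each of scroll, drapery, carved_hand, moulding below 0.048 m and linear speed of each of scroll, drapery, carved_hand, moulding, lid below 0.03 m/s and horizontal distance between lid and tin below 0.008 m and z of lid in the frame of tin between 0.0425 and 0.0485 m and angle between lid's own z axis and vertical below 0.03 rad and value of joint each of half_press, full_press below 0.0015 m); the robot touches nothing.
It fails at once if the brush jar is moved more than 40 mm or tipped (distance of brush_jar from where it was at the start of the episode above 0.04 m or angle between brush_jar's own z axis and vertical above 0.5 rad).
It fails at once if the bottle is moved more than 40 mm or tipped (distance of bottle from where it was at the start of the episode above 0.04 m or angle between bottle's own z axis and vertical above 0.5 rad).
It fails at once if the spatula is moved more than 40 mm or tipped (distance of spatula from where it was at the start of the episode above 0.04 m or angle between spatula's own z axis and vertical above 0.5 rad).
Of scroll, drapery, carved_hand, moulding only 3 to 4 are there at a start; the rules pass over those that are not, and their reading is None.
At some moment in a run one of scroll, drapery, carved_hand, moulding, lid may be knocked a few centimetres aside while the robot is not near it.
Once in a run the grip may slacken for a moment while it holds something.
It also fails if it takes over 210 s, if anything falls off the work surface, if the arm or the gripper's body presses on something with over 40 N, if the wrist force passes 120 N, or if a joint passes its speed limit or range.

## Working session

There is one attempt and no reset: what is moved stays moved. The work goes in short steps, Python scripts to look and compute and a shell command to move; the robot and the scene stay as the last step left them, time stands still between calls to the robot, and variables do not carry over. Pictures are saved under pics/ and viewed, at most 17 in all, crops included, and the job is handed in when it is done.

```bash
ls; mkdir -p pics; cat > h.py <<'E'
from rig import *
import numpy as np, cv2
from scipy.spatial.transform import Rotation as R
def snap(n,f):
    im=get_image(n); cv2.imwrite(f'pics/{f}.png',im[:,:,::-1]); return im
def ray(cal,u,v):
    Rm=R.from_rotvec(np.ravel(cal["rvec"])).as_matrix(); t=np.ravel(cal["tvec"])
    d=Rm.T@np.array([(u-cal["cx"])/cal["fx"],(v-cal["cy"])/cal["fy"],1]); return -Rm.T@t,d
def pt(cal,u,v,z):
    o,d=ray(cal,u,v); return o+d*(z-o[2])/d[2]
def px(cal,p):
    Rm=R.from_rotvec(np.ravel(cal["rvec"])).as_matrix(); c=Rm@np.array(p)+np.ravel(cal["tvec"])
    return [cal["fx"]*c[0]/c[2]+cal["cx"],cal["fy"]*c[1]/c[2]+cal["cy"]]
def go(p,yaw=None):
    """rows units to reach TCP p (world), yaw of tool y-axis line (world angle), tool-down"""
    s=get_state(); T=R.from_quat(s["tcp_rot"]); 
    d=T.inv().apply(np.array(p)-s["position"])/0.75
    print("pos",np.round(s["position"],4),"shift first",np.round(d,4), "total mm",np.linalg.norm(d)*750)
    M=T.as_matrix(); y=M[:,1]; cur=np.arctan2(y[1],y[0])
    if yaw is not None:
        dy=(yaw-cur+np.pi/2)%np.pi-np.pi/2   # world turn
        xg=np.array([0,0,-1.]); yg=np.array([np.cos(cur+dy),np.sin(cur+dy),0]); 
        G=R.from_matrix(np.stack([np.cross(yg,xg),yg,xg],1)); rv=(T.inv()*G).as_rotvec()
        print("turn rv/2",np.round(rv/2,4),"deg",np.degrees(dy),"j6",s["joint_pos"][5])
E
python3 - <<'E'
from h import *
for n in("top","side"): 
    im=snap(n,n+"0"); c=get_calibration(n); o,_=ray(c,0,0); print(n,o,c["fx"])
s=get_state(); print(s["t"],s["position"],R.from_quat(s["tcp_rot"]).as_matrix())
for f in("top0","side0"):
    im=cv2.imread(f"pics/{f}.png"); cv2.imwrite(f"pics/{f}b.png",cv2.resize(im,(800,600),interpolation=cv2.INTER_CUBIC))
E
```

```text
pics
top [0.43951418 0.0241575  1.22984999] 453.18487508813234
side [ 0.04166628 -0.59989867  0.80468139] 441.57479588635977
0.1 [0.21831358 0.50431981 0.25556608] [[-9.17628592e-01  3.97437882e-01 -9.47754237e-04]
 [ 3.97438877e-01  9.17627632e-01 -1.36673772e-03]
 [ 3.26492133e-04 -1.63083199e-03 -9.99998617e-01]]
```

View pics/top0b.png

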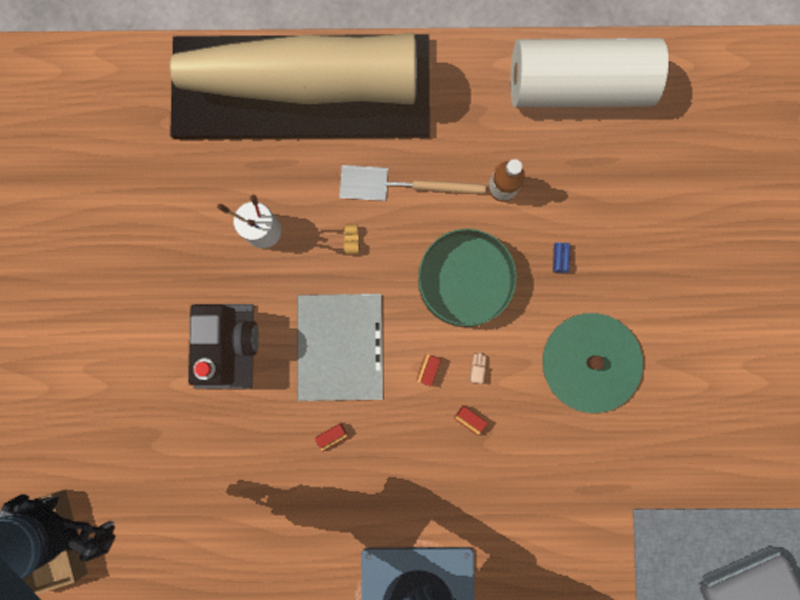

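View pics/side0b.png

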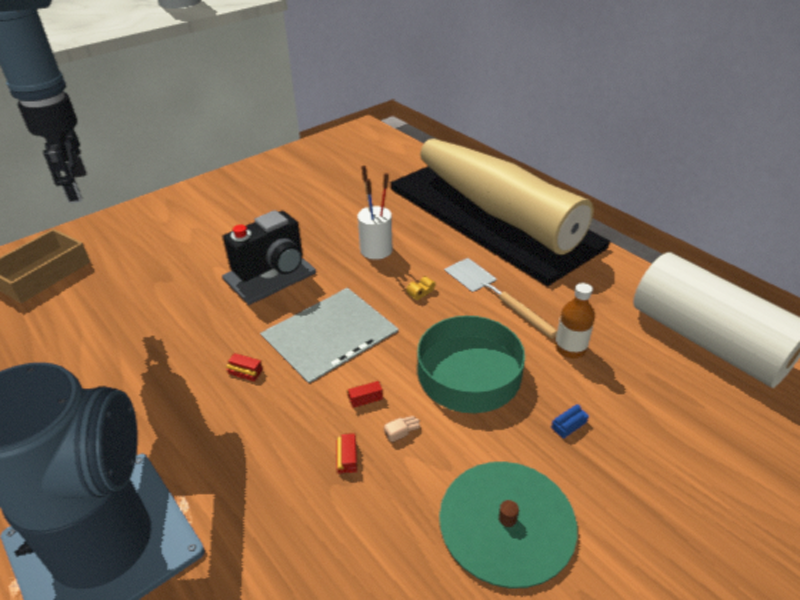

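Top view, in 800x600 pixels: scroll (351,239), drapery (562,257), hand (479,368). Moulding candidates are at (430,370), (472,420) and (332,437). The board spans (298-383, 294-400), the button is at (203,369), the tin at (467,278) and the lid at (593,362). The side view agrees. All four fragments are present.

```bash
python3 - <<'E'
from h import *
c=get_calibration("top"); im=cv2.imread("pics/top0.png"); k=560/800
for n,u,v,z in [("mA",430,370,.025),("mB",472,420,.025),("mC",332,437,.025),("scroll",351,239,.013),("drap",562,257,.012),("hand",479,368,.011),("boardTL",298,294,.005),("TR",382,294,.005),("BL",298,400,.005),("BR",383,400,.005),("button",203,369,.138),("tinrim",467,278,.052),("knob",597,363,.035),("lid",593,362,.011),("jar",255,219,.09),("bottle",514,167,.14)]:
    p=pt(c,u*k,v*k,z); print(n,np.round(p[:2],4),"r",round(np.hypot(*p[:2]),3))
cr=im[150:320,205:460]; cv2.imwrite("pics/crop0.png",cv2.resize(cr,None,fx=3.1,fy=3.1,interpolation=cv2.INTER_CUBIC))
hsv=cv2.cvtColor(im,cv2.COLOR_BGR2HSV)
for n,lo,hi in [("blue",(105,120,40),(130,255,255)),("gold",(18,150,90),(30,255,255)),("red",(0,190,60),(4,255,255)),("red",(174,150,60),(180,255,255)),("green",(60,60,30),(90,255,255))]:
    m=cv2.inRange(hsv,lo,hi)
    for q in cv2.findContours(m,cv2.RETR_EXTERNAL,cv2.CHAIN_APPROX_NONE)[0]:
        if cv2.contourArea(q)>40:
            r=cv2.minAreaRect(q); print(n,cv2.contourArea(q),np.round(r[0],1),np.round(r[1],1),round(r[2],1),"enc",np.round(cv2.minEnclosingCircle(q)[0],1))
E
```

```text
mA [ 0.4267 -0.0262] r 0.427
mB [ 0.3347 -0.1026] r 0.35
mC [0.3051 0.155 ] r 0.342
scroll [0.6757 0.1213] r 0.687
drap [ 0.6386 -0.2793] r 0.697
hand [ 0.4297 -0.1186] r 0.446
boardTL [0.5719 0.2228] r 0.614
TR [0.5709 0.0628] r 0.574
BL [0.3718 0.2212] r 0.433
BR [0.3709 0.0616] r 0.376
button [0.4317 0.3602] r 0.562
tinrim [ 0.5944 -0.0945] r 0.602
knob [ 0.4379 -0.3324] r 0.55
lid [ 0.4397 -0.3321] r 0.551
jar [0.6982 0.2871] r 0.755
bottle [ 0.7746 -0.1692] r 0.793
blue 72.0 [393. 179.] [18.  8.] 90.0 enc [392.6 178.9]
green 3632.5 [414.7 253.9] [69.3 67.5] 63.4 enc [414.3 253.9]
green 2381.5 [330.1 198.6] [54.5 67.3] 50.2 enc [326.4 193.8]
```

View pics/crop0.png

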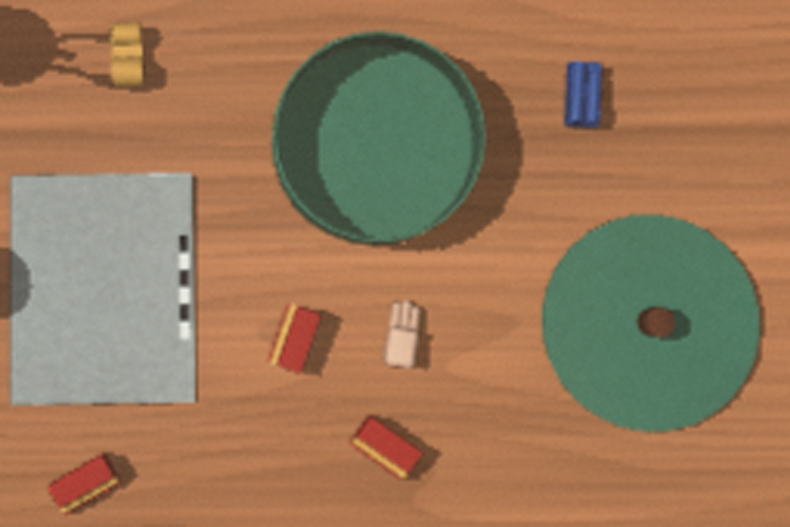

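mA at (0.427,-0.026) is the farthest from the base (r 0.427 against 0.350 and 0.342), so it is the moulding. All long axes run along world x except the moulding's, which is about -22.6°.

```bash
python3 - <<'E'
from h import *
c=get_calibration("top")
for n,u,v,z in [("mould",295,338,.02),("scroll",127,55,.018),("drap",584,95,.015),("hand",403,334,.013)]:
    print(n,np.round(pt(c,205+u/3.1,150+v/3.1,z),4))
go(pt(c,205+295/3.1,150+338/3.1,.02)*[1,1,0]+[0,0,.12],np.radians(67.4))
E
```

```text
mould [ 0.4265 -0.0242  0.02  ]
scroll [0.6736 0.1201 0.018 ]
drap [ 0.6361 -0.2785  0.015 ]
hand [ 0.4294 -0.1176  0.013 ]
pos [0.2183 0.5043 0.2556] shift first [-0.5349 -0.536   0.1815] total mm 584.0338354261082
turn rv/2 [-0.0008 -0.0002 -0.0071] deg 0.8181384814932103 j6 -0.20281407499297657
```

```bash
python3 -m inch '[[0,0,-0.007,-0.0446,-0.0446,0,1],[0,0,0,-0.0446,-0.0446,0,1],[0,0,0,-0.0446,-0.0446,0,1],[0,0,0,-0.0446,-0.0446,0,1],[0,0,0,-0.0446,-0.0446,0,1],[0,0,0,-0.0446,-0.0446,0,1],[0,0,0,-0.0446,-0.0446,0,1],[0,0,0,-0.0446,-0.0446,0,1],[0,0,0,-0.0446,-0.0446,0,1],[0,0,0,-0.0446,-0.0446,0,1],[0,0,0,-0.0446,-0.0446,0,1],[0,0,0,-0.0446,-0.0446,0,1]]' 30
python3 -m inch '[[0,0,0,0,0,0.05,1],[0,0,0,0,0,0.05,1],[0,0,0,0,0,0.05,0.8],[0,0,0,0,0,0,0.8]]'
python3 - <<'E'
from h import *
go([.4265,-.0242,.032],np.radians(67.4)); snap("wrist","w1")
E
```

```text
t: 1.6
position: [0.4343, -0.022, 0.2561]
tcp_rot: [0.196, 0.981, 0.0, -0.0]
force: [1.3, 0.8, 0.5]
grip_width: 1.0
grasp_force: 0.0
t: 2.1
position: [0.4317, -0.0198, 0.1415]
tcp_rot: [0.196, 0.981, 0.0, -0.004]
force: [-0.2, 0.5, 0.3]
grip_width: 0.804
grasp_force: 0.0
pos [ 0.4317 -0.0198  0.1415] shift first [ 0.0032 -0.008   0.146 ] total mm 109.69177369517062
turn rv/2 [-0.0003 -0.0035 -0.0003] deg 0.033734882355883615 j6 -1.4808629423693407
```

View pics/w1.png

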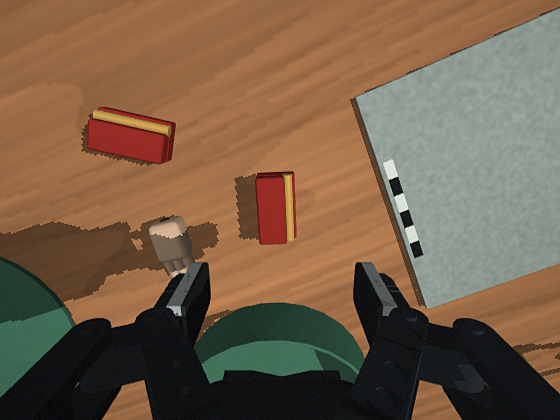

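The wrist view shows the moulding at (276,208), centred between the fingers and aligned with them. The hand is at (172,243), clear of the fingers.

```bash
python3 -m inch '[[0,-0.0035,0,0.003,-0.008,0.036,0.8],[0,0,0,0,0,0.04,0.8],[0,0,0,0,0,0.04,0.8],[0,0,0,0,0,0.03,0.8],[0,0,0,0,0,0,0.8],[0,0,0,0,0,0,0],[0,0,0,0,0,0,0],[0,0,0,0,0,0,0],[0,0,0,0,0,0,0]]' 30
python3 -m inch '[[0,0,0,0,0,-0.03,0],[0,0,0,0,0,-0.05,0],[0,0,0,0,0,-0.05,0],[0,0,0,0,0,0,0],[0,0,0,0,0,0,0]]'
python3 - <<'E'
from h import *
go([.425,.105,.14],np.pi/2)
E
```

```text
t: 3.28
position: [0.4313, -0.0259, 0.0358]
tcp_rot: [0.196, 0.981, -0.001, 0.005]
force: [-2.0, -2.0, 9.6]
grip_width: 0.327
grasp_force: 28.9
t: 3.9
position: [0.4294, -0.025, 0.1318]
tcp_rot: [0.196, 0.981, -0.001, 0.004]
force: [-1.1, -0.3, -1.0]
grip_width: 0.25
grasp_force: 32.9
pos [ 0.4294 -0.025   0.1318] shift first [ 0.0719  0.1578 -0.0115] total mm 130.32671402174344
turn rv/2 [-0.0007  0.0036 -0.1974] deg 22.61750298761159 j6 -1.493956937883304
```

```bash
python3 -m inch '[[0,0,-0.066,0,0,0,0],[0,0,-0.066,0,0,0,0],[0,0,-0.066,0,0,0,0],[0,0,0,0.002,0.058,0,0],[0,0,0,0.002,0.058,0,0],[0,0,0,0.002,0.058,0,0],[0,0,0,0,0,0.03,0],[0,0,0,0,0,0.03,0],[0,0,0,0,0,0,0],[0,0,0,0,0,0,0]]'
python3 - <<'E'
from h import *
go([.425,.105,.04],np.pi/2); snap("wrist","w2")
E
```

```text
t: 5.15
position: [0.4251, 0.1052, 0.0863]
tcp_rot: [-0.0, 1.0, -0.001, 0.003]
force: [0.4, 0.2, -1.4]
grip_width: 0.246
grasp_force: 32.9
pos [0.4251 0.1052 0.0863] shift first [ 0.0005 -0.      0.0617] total mm 46.268841406906056
turn rv/2 [-0.0013  0.0027  0.0005] deg -0.05512905942130854 j6 -1.580733530561603
```

View pics/w2.png

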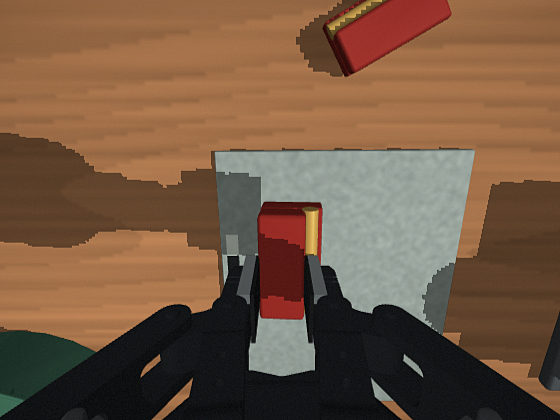

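The moulding is held level by its upper step, at (290,260) in the picture, above the board.

```bash
python3 -m inch '[[0,0,0,0,0,0.03,0],[0,0,0,0,0,0.026,0],[0,0,0,0,0,0,0],[0,0,0,0,0,0,0]]'
python3 -m inch '[[0,0,0,0,0,0.004,0],[0,0,0,0,0,0,0],[0,0,0,0,0,0,0]]'
```

```text
t: 5.7
position: [0.4261, 0.105, 0.045]
tcp_rot: [-0.0, 1.0, -0.001, 0.004]
force: [-0.2, 0.7, 0.5]
grip_width: 0.247
grasp_force: 36.2
t: 6.08
position: [0.4265, 0.1049, 0.0435]
tcp_rot: [-0.001, 1.0, -0.002, 0.005]
force: [-5.4, -0.9, 20.4]
grip_width: 0.247
grasp_force: 39.2
```

```bash
python3 -m inch '[[0,0,0,0,0,-0.002,0.6],[0,0,0,0,0,0,0.6],[0,0,0,0,0,0,0.6],[0,0,0,0,0,-0.04,0.6],[0,0,0,0,0,-0.06,0.6],[0,0,0,0,0,-0.06,0.8],[0,0,0,0,0,0,0.8]]'
python3 - <<'E'
from h import *
go([.4294,-.1176,.14],np.pi/2)
E
```

```text
t: 6.95
position: [0.4272, 0.1055, 0.166]
tcp_rot: [-0.001, 1.0, -0.001, 0.007]
force: [-0.4, -1.0, -0.9]
grip_width: 0.803
grasp_force: 0.0
pos [0.4272 0.1055 0.166 ] shift first [-0.0021 -0.2974  0.0355] total mm 224.66252101420278
turn rv/2 [-0.0014  0.0069  0.0007] deg -0.0766187952328593 j6 -1.5810230959160816
```

```bash
python3 -m inch '[[0,0.007,0,0,-0.05,0,0.8],[0,0,0,0,-0.05,0,0.8],[0,0,0,0,-0.05,0,0.8],[0,0,0,0,-0.05,0,0.8],[0,0,0,0,-0.05,0.0,0.8],[0,0,0,-0.002,-0.047,0.03,0.8],[0,0,0,0,0,0.05,0.8],[0,0,0,0,0,0.03,0.8],[0,0,0,0,0,0,0.8],[0,0,0,0,0,0,0.8]]'
python3 - <<'E'
from h import *
go([.4294,-.1176,.031],np.pi/2); snap("wrist","w3"); c=get_calibration("wrist"); print(px(c,[.4294,-.1176,.022]))
E
```

```text
t: 8.2
position: [0.4261, -0.1175, 0.0811]
tcp_rot: [-0.001, 1.0, -0.001, -0.004]
force: [0.6, -0.3, 1.1]
grip_width: 0.799
grasp_force: 0.0
pos [ 0.4261 -0.1175  0.0811] shift first [-0.005  -0.      0.0668] total mm 50.225524924431035
turn rv/2 [-0.0013 -0.0039  0.0007] deg -0.0821907299807235 j6 -2.0846865967470443
[np.float64(282.19679352714405), np.float64(250.27602340046803)]
```

View pics/w3.png

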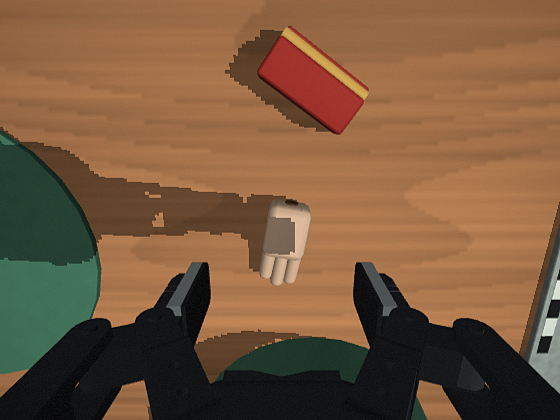

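The hand is at (285,241), between the fingers and turned by about 8°. I'll turn the tool with it.

```bash
python3 -m inch '[[0,-0.003,0.06,-0.002,0,0.027,0.8],[0,0,0,0,0,0.02,0.8],[0,0,0,0,0,0.02,0.8],[0,0,0,0,0,0,0.8],[0,0,0,0,0,0,0],[0,0,0,0,0,0,0],[0,0,0,0,0,0,0],[0,0,0,0,0,0,0]]' 35
python3 -m inch '[[0,0,0,0,0,-0.03,0],[0,0,0,0,0,-0.05,0],[0,0,0,0,0,-0.05,0],[0,0,0,0,0,0,0],[0,0,0,0,0,0,0]]'
python3 - <<'E'
from h import *
go([.425,.18,.13],np.pi/2)
E
```

```text
t: 9.25
position: [0.4278, -0.1179, 0.0317]
tcp_rot: [0.059, 0.998, -0.002, 0.0]
force: [0.1, -0.5, 6.5]
grip_width: 0.293
grasp_force: 34.6
t: 9.88
position: [0.427, -0.1171, 0.1279]
tcp_rot: [0.059, 0.998, -0.002, -0.001]
force: [0.2, 0.4, -0.8]
grip_width: 0.292
grasp_force: 41.2
pos [ 0.427  -0.1171  0.1279] shift first [ 0.0496  0.3931 -0.0039] total mm 297.1409107809304
turn rv/2 [-0.0015 -0.0008 -0.0594] deg 6.810085768963471 j6 -1.9676324169431103
```

```bash
python3 -m inch '[[0,0,-0.06,0,0,0,0],[0,0,0,0,0.05,0,0],[0,0,0,0,0.05,0,0],[0,0,0,0,0.05,0,0],[0,0,0,0,0.05,0,0],[0,0,0,0,0.05,0,0],[0,0,0,0,0.05,0,0],[0,0,0,0,0.05,0,0],[0,0,0,0,0.046,0,0],[0,0,0,0,0,0.05,0],[0,0,0,0,0,0.03,0],[0,0,0,0,0,0,0]]'
python3 -m inch '[[0,0,0,0,0,0.02,0],[0,0,0,0,0,0.012,0],[0,0,0,0,0,0,0],[0,0,0,0,0,0,0]]'
```

```text
t: 11.38
position: [0.4243, 0.1792, 0.0647]
tcp_rot: [-0.001, 1.0, -0.002, -0.004]
force: [-0.2, -0.1, -0.2]
grip_width: 0.297
grasp_force: 41.3
t: 11.88
position: [0.4272, 0.1794, 0.0438]
tcp_rot: [-0.001, 1.0, -0.001, -0.0]
force: [0.2, -0.2, -1.3]
grip_width: 0.292
grasp_force: 41.3
```

```bash
python3 -m inch '[[0,0,0,0,0,0.008,0],[0,0,0,0,0,0,0],[0,0,0,0,0,0,0.6],[0,0,0,0,0,0,0.6],[0,0,0,0,0,0,0.6],[0,0,0,0,0,-0.04,0.6],[0,0,0,0,0,-0.06,0.6],[0,0,0,0,0,-0.06,0.6],[0,0,0,0,0,0,0.6]]'
python3 - <<'E'
from h import *
go([.6736,.1201,.14],np.pi/2)
im=snap("top","top1"); k=im[150:320,205:460,::-1]; cv2.imwrite("pics/crop1.png",cv2.resize(im[100:320,150:460,::-1],None,fx=2.58,fy=2.58,interpolation=cv2.INTER_CUBIC))
E
```

```text
t: 13.0
position: [0.4295, 0.1802, 0.1609]
tcp_rot: [-0.001, 1.0, -0.001, 0.003]
force: [-0.7, 0.3, -0.2]
grip_width: 0.597
grasp_force: 0.0
pos [0.4295 0.1802 0.1609] shift first [-0.3251 -0.0806  0.0301] total mm 252.22883136601965
turn rv/2 [-0.0009  0.0032  0.0007] deg -0.07835178056110824 j6 -1.411481601449595
```

View pics/crop1.png

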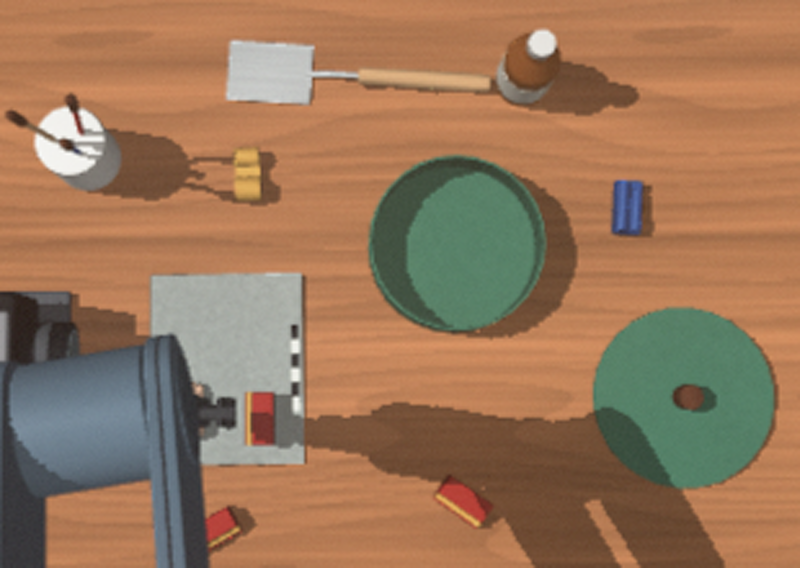

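Top crop: the moulding is on the board at (262,418), and the hand is under the gripper at about (205,390). The scroll (247,174), drapery (628,208) and lid (685,398) have not moved.

```bash
python3 -m inch '[[0,0.003,0,-0.0465,-0.0115,0,0.8],[0,0,0,-0.0465,-0.0115,0,0.8],[0,0,0,-0.0465,-0.0115,0,0.8],[0,0,0,-0.0465,-0.0115,0,0.8],[0,0,0,-0.0465,-0.0115,0,0.8],[0,0,0,-0.0465,-0.0115,0,0.8],[0,0,0,-0.0465,-0.0115,0,0.8],[0,0,0,0,0,0.03,0.8],[0,0,0,0,0,0.03,0.8],[0,0,0,0,0,0,0.8],[0,0,0,0,0,0,0.8]]'
python3 - <<'E'
from h import *
s=get_state(); go([.6736,.1201,.034],np.pi/2); im=snap("wrist","w4"); c=get_calibration("wrist"); print(px(c,[.6736,.1201,.02]))
hsv=cv2.cvtColor(im,cv2.COLOR_RGB2HSV); m=cv2.inRange(hsv,(18,150,90),(30,255,255))
for q in cv2.findContours(m,0,1)[0]:
    if cv2.contourArea(q)>300: print(cv2.minAreaRect(q))
E
```

```text
t: 14.42
position: [0.6708, 0.1196, 0.1106]
tcp_rot: [-0.001, 1.0, -0.002, -0.004]
force: [-0.5, 0.2, 0.2]
grip_width: 0.797
grasp_force: 0.0
pos [0.6708 0.1196 0.1106] shift first [-0.0046  0.001   0.1021] total mm 76.63971991113634
turn rv/2 [-0.0015 -0.0042  0.0006] deg -0.07168985234980849 j6 -1.556303821197668
[np.float64(282.87198795763726), np.float64(230.30335262920667)]
((283.96197509765625, 231.20700073242188), (75.49676513671875, 39.012542724609375), 88.31531524658203)
```

View pics/w4.png

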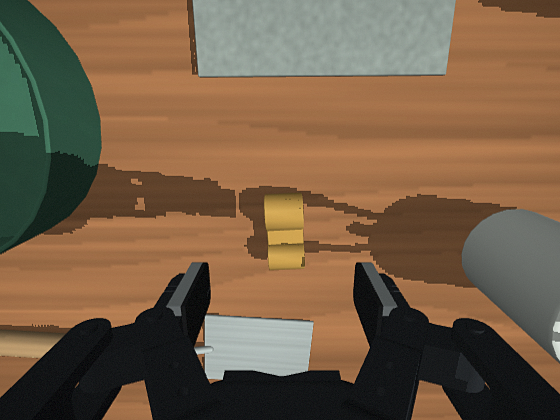

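The scroll is at (284,231), where predicted, centred and aligned. The spatula and jar are clear.

```bash
python3 -m inch '[[0,-0.004,0,0,0,0.04,0.8],[0,0,0,-0.002,0,0.04,0.8],[0,0,0,0,0,0.022,0.8],[0,0,0,0,0,0,0.8],[0,0,0,0,0,0,0],[0,0,0,0,0,0,0],[0,0,0,0,0,0,0],[0,0,0,0,0,0,0]]' 35
python3 -m inch '[[0,0,0,0,0,-0.03,0],[0,0,0,0,0,-0.05,0],[0,0,0,0,0,-0.05,0],[0,0,0,0,0,0,0],[0,0,0,0,0,0,0]]'
python3 - <<'E'
from h import *
go([.52,.18,.1],np.pi/2)
E
```

```text
t: 15.48
position: [0.6732, 0.1193, 0.036]
tcp_rot: [-0.001, 1.0, -0.002, 0.002]
force: [0.3, -0.6, 5.5]
grip_width: 0.295
grasp_force: 35.0
t: 16.1
position: [0.6716, 0.1196, 0.1313]
tcp_rot: [-0.001, 1.0, -0.002, -0.0]
force: [0.0, -0.9, -1.5]
grip_width: 0.294
grasp_force: 34.3
pos [0.6716 0.1196 0.1313] shift first [0.202  0.0809 0.0416] total mm 166.18980913430735
turn rv/2 [-0.0015 -0.0003  0.0006] deg -0.06835791523986313 j6 -1.55629231413462
```

```bash
python3 -m inch '[[0,0,0,0.04,0.016,0,0],[0,0,0,0.04,0.016,0,0],[0,0,0,0.04,0.016,0,0],[0,0,0,0.04,0.016,0,0],[0,0,0,0.04,0.016,0,0],[0,0,0,0,0,0.04,0],[0,0,0,0,0,0.04,0],[0,0,0,0,0,0.024,0],[0,0,0,0,0,0,0],[0,0,0,0,0,0,0]]'
python3 - <<'E'
from h import *
go([.52,.18,.0415],np.pi/2)
E
```

```text
t: 17.35
position: [0.522, 0.1792, 0.0535]
tcp_rot: [-0.001, 1.0, -0.002, -0.0]
force: [-0.6, -1.2, 0.3]
grip_width: 0.29
grasp_force: 34.3
pos [0.522  0.1792 0.0535] shift first [0.0027 0.0012 0.016 ] total mm 12.186044638680093
turn rv/2 [-0.0016 -0.0001  0.0006] deg -0.06594462283654876 j6 -1.4391437710525277
```

```bash
python3 -m inch '[[0,0,0,0,0,0.008,0],[0,0,0,0,0,0.007,0],[0,0,0,0,0,0,0],[0,0,0,0,0,0,0.6],[0,0,0,0,0,0,0.6],[0,0,0,0,0,0,0.6],[0,0,0,0,0,-0.04,0.6],[0,0,0,0,0,-0.06,0.6],[0,0,0,0,0,-0.06,0.6],[0,0,0,0,0,0,0.6]]'
python3 - <<'E'
from h import *
go([.6361,-.2785,.14],np.pi/2)
E
```

```text
t: 18.6
position: [0.5247, 0.18, 0.1666]
tcp_rot: [-0.001, 1.0, -0.001, 0.004]
force: [0.0, 0.6, -0.7]
grip_width: 0.604
grasp_force: 0.0
pos [0.5247 0.18   0.1666] shift first [-0.1474 -0.6114  0.038 ] total mm 472.5620802184598
turn rv/2 [-0.001   0.0045  0.0007] deg -0.0761883967712177 j6 -1.439535731915649
```

```bash
python3 -m inch '[[0,0.004,0,-0.013,-0.0555,0,0.8],[0,0,0,-0.0135,-0.0555,0,0.8],[0,0,0,-0.0135,-0.0555,0,0.8],[0,0,0,-0.0135,-0.0555,0,0.8],[0,0,0,-0.0135,-0.0555,0,0.8],[0,0,0,-0.0135,-0.0555,0,0.8],[0,0,0,-0.0135,-0.0555,0,0.8],[0,0,0,-0.0135,-0.0555,0,0.8],[0,0,0,-0.0135,-0.0555,0,0.8],[0,0,0,-0.0135,-0.0555,0,0.8],[0,0,0,-0.0135,-0.0555,0,0.8],[0,0,0,0,0,0.036,0.8]]'
python3 -m inch '[[0,0,0,0,0,0.036,0.8],[0,0,0,0,0,0,0.8],[0,0,0,0,0,0,0.8]]'
python3 - <<'E'
from h import *
s=get_state(); go([.6361,-.2785,.034],np.pi/2); im=snap("wrist","w5"); c=get_calibration("wrist"); print(px(c,[.6361,-.2785,.02]))
hsv=cv2.cvtColor(im,cv2.COLOR_RGB2HSV); m=cv2.inRange(hsv,(105,120,40),(130,255,255))
m=cv2.morphologyEx(m,cv2.MORPH_CLOSE,np.ones((9,9)))
for q in cv2.findContours(m,0,1)[0]:
    if cv2.contourArea(q)>300: print(cv2.minAreaRect(q))
E
```

```text
t: 20.1
position: [0.6346, -0.2828, 0.1364]
tcp_rot: [0.001, 1.0, -0.003, -0.002]
force: [0.0, 1.1, -0.1]
grip_width: 0.798
grasp_force: 0.0
t: 20.48
position: [0.6334, -0.2784, 0.1093]
tcp_rot: [-0.001, 1.0, -0.002, -0.004]
force: [0.6, -0.5, 0.2]
grip_width: 0.799
grasp_force: 0.0
pos [ 0.6334 -0.2784  0.1093] shift first [-4.300e-03  1.000e-04  1.003e-01] total mm 75.31627367987919
turn rv/2 [-0.0016 -0.0037  0.0007] deg -0.07889480243979737 j6 -2.1411627449210013
[np.float64(282.36381650980616), np.float64(230.77215036291233)]
((282.0199279785156, 230.20132446289062), (40.51007080078125, 80.48799133300781), 3.814074993133545)
```

```bash
python3 -m inch '[[0,-0.004,0,0,0,0.04,0.8],[0,0,0,-0.002,0,0.04,0.8],[0,0,0,0,0,0.022,0.8],[0,0,0,0,0,0,0.8],[0,0,0,0,0,0,0],[0,0,0,0,0,0,0],[0,0,0,0,0,0,0],[0,0,0,0,0,0,0]]' 35
python3 -m inch '[[0,0,0,0,0,-0.03,0],[0,0,0,0,0,-0.05,0],[0,0,0,0,0,-0.05,0],[0,0,0,0,0,0,0],[0,0,0,0,0,0,0]]'
python3 - <<'E'
from h import *
go([.52,.105,.1],np.pi/2)
E
```

```text
t: 21.52
position: [0.6355, -0.2792, 0.0343]
tcp_rot: [-0.001, 1.0, -0.002, 0.001]
force: [-0.1, -0.1, 6.4]
grip_width: 0.314
grasp_force: 34.9
t: 22.15
position: [0.634, -0.278, 0.1295]
tcp_rot: [-0.001, 1.0, -0.001, -0.0]
force: [-0.4, 0.4, -1.1]
grip_width: 0.316
grasp_force: 34.2
pos [ 0.634  -0.278   0.1295] shift first [0.1514 0.511  0.0381] total mm 400.6950128426451
turn rv/2 [-0.0013 -0.0002  0.0006] deg -0.07032468482085587 j6 -2.1440432089530024
```

```bash
python3 -m inch '[[0,0,0,0.0151,0.0511,0,0],[0,0,0,0.0151,0.0511,0,0],[0,0,0,0.0151,0.0511,0,0],[0,0,0,0.0151,0.0511,0,0],[0,0,0,0.0151,0.0511,0,0],[0,0,0,0.0151,0.0511,0,0],[0,0,0,0.0151,0.0511,0,0],[0,0,0,0.0151,0.0511,0,0],[0,0,0,0.0151,0.0511,0,0],[0,0,0,0.0151,0.0511,0,0],[0,0,0,0,0,0,0],[0,0,0,0,0,0,0]]'
python3 -m inch '[[0,0,0,0,0,0.04,0],[0,0,0,0,0,0.04,0],[0,0,0,0,0,0.022,0],[0,0,0,0,0,0,0],[0,0,0,0,0,0,0]]'
python3 - <<'E'
from h import *
go([.52,.105,.0393],np.pi/2)
E
```

```text
t: 23.65
position: [0.5203, 0.1046, 0.1278]
tcp_rot: [-0.001, 1.0, -0.002, -0.001]
force: [1.2, -1.0, -1.0]
grip_width: 0.313
grasp_force: 34.3
t: 24.28
position: [0.5216, 0.1042, 0.053]
tcp_rot: [-0.0, 1.0, -0.002, 0.001]
force: [-0.1, -0.3, 0.1]
grip_width: 0.318
grasp_force: 34.3
pos [0.5216 0.1042 0.053 ] shift first [0.0022 0.0012 0.0183] total mm 13.862784106055472
turn rv/2 [-0.0016  0.0009  0.0003] deg -0.039330474022065555 j6 -1.5796035293819315
```

```bash
python3 -m inch '[[0,0,0,0,0,0.01,0],[0,0,0,0,0,0.0075,0],[0,0,0,0,0,0,0],[0,0,0,0,0,0,0.6],[0,0,0,0,0,0,0.6],[0,0,0,0,0,0,0.6],[0,0,0,0,0,-0.04,0.6],[0,0,0,0,0,-0.06,0.6],[0,0,0,0,0,-0.06,0.6],[0,0,0,0,0,-0.06,0],[0,0,0,0,0,-0.03,0],[0,0,0,0,0,0,0]]'
python3 -m inch '[[0,0,0,0,-0.04,0,0],[0,0,0,0,-0.06,0,0],[0,0,0,0,-0.06,0,0],[0,0,0,0,-0.06,0,0],[0,0,0,0,-0.06,0,0],[0,0,0,0,-0.06,0,0],[0,0,0,0,-0.06,0,0],[0,0,0,0,0,0,0],[0,0,0,0,0,0,0]]'
python3 - <<'E'
from h import *
im=snap("top","top2"); cv2.imwrite("pics/crop2.png",cv2.resize(im[140:320,110:350,::-1],None,fx=3.3,fy=3.3,interpolation=cv2.INTER_CUBIC))
E
```

```text
t: 25.78
position: [0.5218, 0.1051, 0.2286]
tcp_rot: [-0.001, 1.0, -0.002, 0.003]
force: [0.4, 0.2, -0.4]
grip_width: 0.0
grasp_force: 0.0
t: 26.9
position: [0.5203, -0.1942, 0.226]
tcp_rot: [-0.0, 1.0, -0.0, -0.001]
force: [0.4, 0.8, 0.2]
grip_width: -0.001
grasp_force: 0.0
```

View pics/crop2.png

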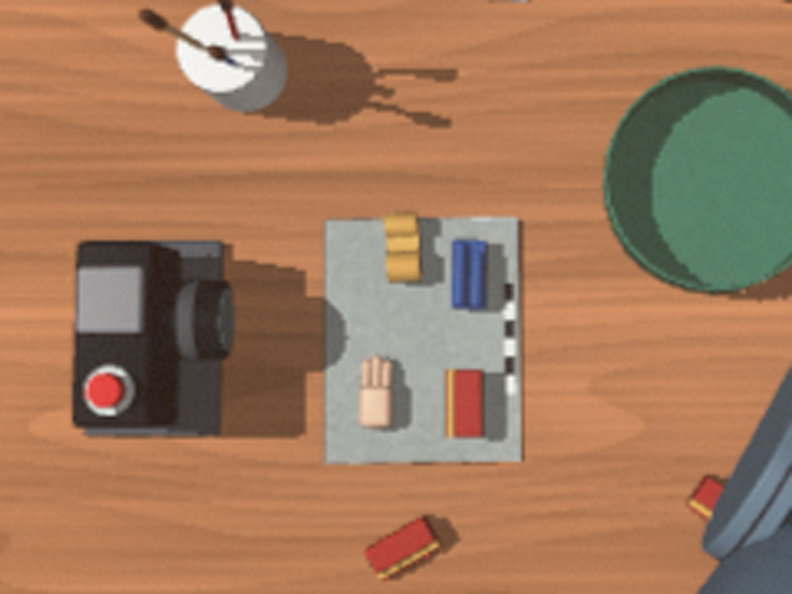

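Top crop: all four fragments are on the board, at scroll (403,248), drapery (470,274), hand (375,392) and moulding (464,403). The scroll has been knocked about 25 mm up, to the far edge. The red button is at (106,391).

```bash
python3 -m inch '[[0,0,0,0,0,0,0]]' >/dev/null; python3 - <<'E'
from h import *
c=get_calibration("top")
for n,u,v,z in [("scroll",403,248,.022),("drap",470,274,.022),("hand",375,392,.02),("mould",464,403,.025),("button",106,391,.138),("TL",326,219,.005),("TR",520,219,.005),("BL",326,463,.005),("BR",522,461,.005)]:
    print(n,np.round(pt(c,110+u/3.3,140+v/3.3,z),4))
sc=get_calibration("side"); print(px(sc,pt(c,110+106/3.3,140+391/3.3,.138)))
im=cv2.imread("pics/side0.png"); hsv=cv2.cvtColor(im,cv2.COLOR_BGR2HSV)
m=cv2.inRange(hsv,(0,200,100),(5,255,255))|cv2.inRange(hsv,(172,200,100),(180,255,255)); m[:140]=0;m[180:]=0;m[:,:140]=0;m[:,190:]=0
print(cv2.boundingRect(m))
p=pt(c,110+106/3.3,140+391/3.3,.138); go([p[0],p[1],.19],np.pi/2)
E
```

```text
scroll [0.5445 0.1568 0.022 ]
drap [0.523  0.1025 0.022 ]
hand [0.4283 0.1792 0.02  ]
mould [0.4192 0.1071 0.025 ]
button [0.4312 0.3601 0.138 ]
TL [0.5703 0.2223 0.005 ]
TR [0.5694 0.0624 0.005 ]
BL [0.3709 0.2207 0.005 ]
BR [0.3717 0.0614 0.005 ]
[np.float64(166.85599894922933), np.float64(160.20404858423365)]
(163, 157, 9, 9)
pos [ 0.521  -0.1935  0.2272] shift first [0.1177 0.7387 0.0479] total mm 562.140753636554
turn rv/2 [-0.0012 -0.0001  0.0014] deg -0.15855999682924998 j6 -2.128025543247288
```

```bash
python3 -m inch '[[0,0,0,0.01,0.06,0,0],[0,0,0,0.01,0.06,0,0],[0,0,0,0.01,0.06,0,0],[0,0,0,0.01,0.06,0,0],[0,0,0,0.01,0.06,0,0],[0,0,0,0.01,0.06,0,0],[0,0,0,0.01,0.06,0,0],[0,0,0,0.01,0.06,0,0],[0,0,0,0.01,0.06,0,0],[0,0,0,0.01,0.06,0,0],[0,0,0,0.01,0.06,0,0],[0,0,0,0.01,0.06,0,0]]'
python3 -m inch '[[0,0,0,0,0.018,0.03,0],[0,0,0,0,0,0.03,0],[0,0,0,0,0,0,0],[0,0,0,0,0,0,0],[0,0,0,0,0,0,0]]'
python3 - <<'E'
from h import *
go([.4312,.3601,.165],np.pi/2); print(get_state()["force"])
E
```

```text
t: 28.58
position: [0.4291, 0.3472, 0.2261]
tcp_rot: [-0.001, 1.0, -0.001, 0.0]
force: [-0.1, -0.5, -1.3]
grip_width: -0.001
grasp_force: 0.0
t: 29.2
position: [0.431, 0.3585, 0.1821]
tcp_rot: [-0.001, 1.0, -0.001, 0.001]
force: [1.1, -0.5, 0.1]
grip_width: 0.004
grasp_force: 0.0
pos [0.431  0.3585 0.1821] shift first [-0.0002  0.0021  0.0229] total mm 17.220835591110866
turn rv/2 [-0.001   0.0012  0.0005] deg -0.05905302042486549 j6 -1.0739520163014724
[ 1.06812428 -0.46746946  0.10184019]
```

```bash
python3 -m inch '[[0,0,0,0,0.002,0.012,0],[0,0,0,0,0,0.01,0],[0,0,0,0,0,0,0],[0,0,0,0,0,0,0]]'
python3 -m inch '[[0,0,0,0,0,0.004,0],[0,0,0,0,0,0,0],[0,0,0,0,0,0,0]]'
python3 -m inch '[[0,0,0,0,0,0.002,0],[0,0,0,0,0,0,0],[0,0,0,0,0,0,0]]'
```

```text
t: 29.7
position: [0.4305, 0.3597, 0.1642]
tcp_rot: [-0.001, 1.0, -0.002, 0.0]
force: [-0.7, 0.2, -1.0]
grip_width: -0.004
grasp_force: 0.0
t: 30.08
position: [0.4307, 0.3599, 0.1616]
tcp_rot: [-0.001, 1.0, -0.001, 0.001]
force: [0.1, 0.9, 1.4]
grip_width: -0.003
grasp_force: 0.6
t: 30.45
position: [0.4306, 0.3599, 0.16]
tcp_rot: [-0.001, 1.0, -0.001, 0.0]
force: [-0.4, -0.4, 1.7]
grip_width: 0.002
grasp_force: 0.9
```

```bash
python3 -m inch '[[0,0,0,0,0,0.002,0],[0,0,0,0,0,0,0],[0,0,0,0,0,0,0]]'
python3 -m inch '[[0,0,0,0,0,0.001,0],[0,0,0,0,0,0,0],[0,0,0,0,0,0,0]]'
```

```text
t: 30.82
position: [0.4306, 0.3598, 0.1585]
tcp_rot: [-0.001, 1.0, -0.001, 0.0]
force: [1.2, 0.5, 2.2]
grip_width: 0.0
grasp_force: 1.1
t: 31.2
position: [0.4306, 0.3598, 0.158]
tcp_rot: [-0.001, 1.0, -0.001, 0.001]
force: [0.7, -0.2, 5.1]
grip_width: -0.001
grasp_force: 2.7
```

```bash
python3 -m inch '[[0,0,0,0,0,0,0],[0,0,0,0,0,0,0],[0,0,0,0,0,0,0],[0,0,0,0,0,0,0],[0,0,0,0,0,0,0],[0,0,0,0,0,0,0],[0,0,0,0,0,0,0],[0,0,0,0,0,0,0],[0,0,0,0,0,0,0],[0,0,0,0,0,0,0]]'
python3 - <<'E'
from h import *
print(get_state()["force"],get_state()["position"])
E
```

```text
t: 32.45
position: [0.4306, 0.3599, 0.158]
tcp_rot: [-0.001, 1.0, -0.001, 0.001]
force: [0.7, 0.2, 5.5]
grip_width: 0.003
grasp_force: 2.7
[0.71531473 0.17005372 5.54822212] [0.43062013 0.35985559 0.15801822]
```

Held at 5.5 N for over a second at z 0.158, the halfway stop. Now the full press.

```bash
python3 -m inch '[[0,0,0,0,0,0.005,0],[0,0,0,0,0,0.004,0],[0,0,0,0,0,0,0],[0,0,0,0,0,0,0]]'
```

```text
t: 32.95
position: [0.4307, 0.3599, 0.1528]
tcp_rot: [-0.001, 1.0, -0.001, 0.001]
force: [-2.9, -1.9, 14.9]
grip_width: -0.001
grasp_force: 7.5
```

```bash
python3 -m inch '[[0,0,0,0,0,-0.02,0],[0,0,0,0,0,-0.05,0],[0,0,0,0,0,-0.05,0],[0,0,0,0,-0.05,0,0.6],[0,0,0,0,-0.05,0,0.6],[0,0,0,0,-0.05,0,0.6],[0,0,0,0,0,0,0.6],[0,0,0,0,0,0,0.6]]'
python3 - <<'E'
from h import *
c=get_calibration("top"); print("tin",pt(c,205+379.5/3.1,150+137.5/3.1,.052))
im=get_image("top"); hsv=cv2.cvtColor(im,cv2.COLOR_RGB2HSV)
cv2.imwrite("pics/top3.png",im[:,:,::-1]); cv2.imwrite("pics/crop3.png",cv2.resize(im[140:320,170:460,::-1],None,fx=2.75,fy=2.75,interpolation=cv2.INTER_CUBIC))
go([.4235,.1065,.12],np.pi/2)
E
```

```text
t: 33.95
position: [0.4303, 0.2477, 0.241]
tcp_rot: [-0.0, 1.0, -0.001, -0.0]
force: [0.4, 0.2, 0.7]
grip_width: 0.598
grasp_force: 0.0
tin [ 0.59499736 -0.09587852  0.052     ]
pos [0.4303 0.2481 0.241 ] shift first [ 0.0093 -0.1883  0.1619] total mm 186.36475154839925
turn rv/2 [-0.0014 -0.0002  0.0007] deg -0.07911606111173572 j6 -1.271689366945372
```

View pics/crop3.png

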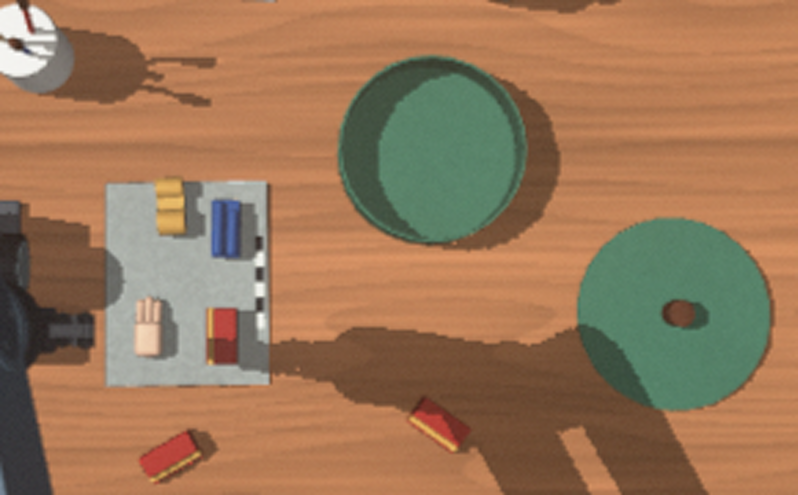

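All four are still on the board: scroll (170,206), drapery (226,228), hand (147,326), moulding (222,336). The tin is at (0.595,-0.0955). I'll pack the moulding first.

```bash
python3 -m inch '[[0,0,0,0.01,-0.048,0,0.6],[0,0,0,0,-0.047,0,0.6],[0,0,0,0,-0.047,0,0.6],[0,0,0,0,-0.047,0.05,0.6],[0,0,0,0,0,0.06,0.6],[0,0,0,0,0,0.06,0.6],[0,0,0,0,0,0.05,0.6],[0,0,0,0,0,0.03,0.6],[0,0,0,0,0,0,0.6],[0,0,0,0,0,0,0.6]]' 35
python3 - <<'E'
from h import *
go([.422,.1065,.039],np.pi/2)
E
```

```text
t: 35.25
position: [0.424, 0.1057, 0.0548]
tcp_rot: [-0.001, 1.0, -0.001, 0.001]
force: [0.5, 0.4, 1.2]
grip_width: 0.599
grasp_force: 0.0
pos [0.424  0.1057 0.0548] shift first [0.0027 0.0011 0.021 ] total mm 15.903391887998245
turn rv/2 [-0.0015  0.0007  0.0011] deg -0.12047736503538617 j6 -1.5795962226367957
```

```bash
python3 -m inch '[[0,0,0,0.002,0,0.012,0.6],[0,0,0,0,0,0.008,0.6],[0,0,0,0,0,0,0.6],[0,0,0,0,0,0,0],[0,0,0,0,0,0,0],[0,0,0,0,0,0,0],[0,0,0,0,0,0,0]]' 35
python3 -m inch '[[0,0,0,0,0,-0.03,0],[0,0,0,0,0,-0.05,0],[0,0,0,0,0,-0.05,0],[0,0,0,0,0,0,0],[0,0,0,0,0,0,0]]'
python3 - <<'E'
from h import *
go([.565,-.0635,.13],np.pi/2)
E
```

```text
t: 36.12
position: [0.422, 0.105, 0.0396]
tcp_rot: [-0.001, 1.0, -0.002, 0.001]
force: [-1.0, -1.2, 5.5]
grip_width: 0.336
grasp_force: 34.6
t: 36.75
position: [0.4213, 0.1055, 0.1361]
tcp_rot: [-0.001, 1.0, -0.001, -0.0]
force: [0.5, 0.2, -0.0]
grip_width: 0.333
grasp_force: 34.6
pos [0.4213 0.1055 0.1361] shift first [-0.1914 -0.2255  0.0088] total mm 221.91610337789336
turn rv/2 [-0.0015 -0.0001  0.0006] deg -0.06519335480006863 j6 -1.5803484609340444
```

```bash
python3 -m inch '[[0,0,0,-0.0383,-0.0451,0,0],[0,0,0,-0.0383,-0.0451,0,0],[0,0,0,-0.0383,-0.0451,0,0],[0,0,0,-0.0383,-0.0451,0,0],[0,0,0,-0.0383,-0.0451,0,0],[0,0,0,0,0,0,0],[0,0,0,0,0,0.04,0],[0,0,0,0,0,0.04,0],[0,0,0,0,0,0.025,0],[0,0,0,0,0,0,0],[0,0,0,0,0,0,0]]'
python3 - <<'E'
from h import *
go([.565,-.0635,.0395],np.pi/2)
E
```

```text
t: 38.12
position: [0.5654, -0.0633, 0.0585]
tcp_rot: [-0.001, 1.0, -0.001, -0.0]
force: [0.4, -0.9, -0.2]
grip_width: 0.333
grasp_force: 34.7
pos [ 0.5654 -0.0633  0.0585] shift first [ 0.0005 -0.0002  0.0253] total mm 19.009544120632533
turn rv/2 [-0.0014 -0.      0.0008] deg -0.08994049542650318 j6 -1.8762662252469107
```

```bash
python3 -m inch '[[0,0,0,0,0,0.015,0],[0,0,0,0,0,0.01,0],[0,0,0,0,0,0,0],[0,0,0,0,0,0,0.55],[0,0,0,0,0,0,0.55],[0,0,0,0,0,0,0.55],[0,0,0,0,0,-0.04,0.55],[0,0,0,0,0,-0.06,0.55],[0,0,0,0,0,-0.06,0.6],[0,0,0,0,0,0,0.6]]'
python3 - <<'E'
from h import *
go([.4275,.179,.13],np.pi/2)
E
```

```text
t: 39.38
position: [0.5681, -0.0642, 0.1641]
tcp_rot: [-0.001, 1.0, -0.003, 0.004]
force: [-0.2, -0.2, -0.1]
grip_width: 0.604
grasp_force: 0.0
pos [ 0.5681 -0.0642  0.1641] shift first [0.1874 0.3247 0.0419] total mm 282.94634473055663
turn rv/2 [-0.0029  0.0044  0.0007] deg -0.07408685057612734 j6 -1.8767184019685874
```

Now the hand, at about (0.4275,0.179).

```bash
python3 -m inch '[[0,0.004,0,0.0268,0.0464,0,0.65],[0,0,0,0.0268,0.0464,0,0.65],[0,0,0,0.0268,0.0464,0,0.65],[0,0,0,0.0268,0.0464,0,0.65],[0,0,0,0.0268,0.0464,0,0.65],[0,0,0,0.0268,0.0464,0,0.65],[0,0,0,0.0268,0.0464,0,0.65],[0,0,0,0,0,0.05,0.65],[0,0,0,0,0,0.05,0.65],[0,0,0,0,0,0.03,0.65],[0,0,0,0,0,0,0.65],[0,0,0,0,0,0,0.65]]'
python3 - <<'E'
from h import *
s=get_state(); go([.427,.179,.037],np.pi/2); im=snap("wrist","w6"); c=get_calibration("wrist"); print(px(c,[.4275,.179,.026]))
hsv=cv2.cvtColor(im,cv2.COLOR_RGB2HSV); m=cv2.inRange(hsv,(3,25,110),(25,110,255))
for q in cv2.findContours(m,0,1)[0]:
    if cv2.contourArea(q)>400: print(cv2.minAreaRect(q))
E
```

```text
t: 40.88
position: [0.4241, 0.1797, 0.0627]
tcp_rot: [-0.001, 1.0, -0.002, -0.004]
force: [1.1, -0.2, 0.2]
grip_width: 0.649
grasp_force: 0.0
pos [0.4241 0.1797 0.0627] shift first [-0.0041 -0.0008  0.0343] total mm 25.88739599939698
turn rv/2 [-0.0015 -0.0037  0.0005] deg -0.06235637034807373 j6 -1.4110268748420767
[np.float64(280.72746275295606), np.float64(267.9232132434805)]
((281.5, 262.0), (47.0, 92.0), 0.0)
```

```bash
python3 -m inch '[[0,-0.004,0,-0.001,0,0.02,0.65],[0,0,0,0,0,0.013,0.65],[0,0,0,0,0,0,0.65],[0,0,0,0,0,0,0],[0,0,0,0,0,0,0],[0,0,0,0,0,0,0],[0,0,0,0,0,0,0]]' 35
python3 -m inch '[[0,0,0,0,0,-0.03,0],[0,0,0,0,0,-0.05,0],[0,0,0,0,0,-0.05,0],[0,0,0,0,0,0,0],[0,0,0,0,0,0,0]]'
python3 - <<'E'
from h import *
go([.565,-.1275,.13],np.pi/2)
E
```

```text
t: 41.8
position: [0.4251, 0.1797, 0.0382]
tcp_rot: [-0.001, 1.0, -0.001, 0.001]
force: [-0.6, -0.6, 6.0]
grip_width: 0.295
grasp_force: 35.1
t: 42.42
position: [0.4238, 0.1798, 0.1345]
tcp_rot: [-0.001, 1.0, -0.002, -0.0]
force: [0.3, -0.1, -1.5]
grip_width: 0.289
grasp_force: 34.7
pos [0.4238 0.1798 0.1345] shift first [-0.1878 -0.4099  0.0073] total mm 338.2132374020081
turn rv/2 [-0.0016 -0.0003  0.0006] deg -0.06802273197133923 j6 -1.4095583370059641
```

```bash
python3 -m inch '[[0,0,0,-0.0235,-0.0512,0,0],[0,0,0,-0.0235,-0.0512,0,0],[0,0,0,-0.0235,-0.0512,0,0],[0,0,0,-0.0235,-0.0512,0,0],[0,0,0,-0.0235,-0.0512,0,0],[0,0,0,-0.0235,-0.0512,0,0],[0,0,0,-0.0235,-0.0512,0,0],[0,0,0,-0.0235,-0.0512,0,0],[0,0,0,0,0,0,0],[0,0,0,0,0,0.04,0],[0,0,0,0,0,0.04,0],[0,0,0,0,0,0,0]]'
python3 - <<'E'
from h import *
go([.565,-.1275,.038],np.pi/2)
E
```

```text
t: 43.92
position: [0.5627, -0.1254, 0.0725]
tcp_rot: [-0.001, 1.0, 0.0, -0.004]
force: [-0.5, 0.2, -1.1]
grip_width: 0.292
grasp_force: 34.8
pos [ 0.5627 -0.1254  0.0725] shift first [-0.0034 -0.0029  0.046 ] total mm 34.670030304223225
turn rv/2 [ 0.0003 -0.0038  0.0008] deg -0.0922702467113528 j6 -1.9819166747113717
```

```bash
python3 -m inch '[[0,0,0,0,0,0.03,0],[0,0,0,0,0,0.0155,0],[0,0,0,0,0,0,0],[0,0,0,0,0,0,0],[0,0,0,0,0,0,0.55],[0,0,0,0,0,0,0.55],[0,0,0,0,0,0,0.55],[0,0,0,0,0,-0.04,0.55],[0,0,0,0,0,-0.06,0.55],[0,0,0,0,0,-0.06,0.6],[0,0,0,0,0,0,0.6]]'
python3 - <<'E'
from h import *
go([.523,.1035,.13],np.pi/2)
E
```

```text
t: 45.3
position: [0.5682, -0.128, 0.1664]
tcp_rot: [-0.001, 1.0, -0.003, 0.004]
force: [-0.3, 0.5, -0.9]
grip_width: 0.598
grasp_force: 0.0
pos [ 0.5682 -0.128   0.1664] shift first [0.0603 0.3091 0.046 ] total mm 238.71343943675
turn rv/2 [-0.0033  0.0042  0.0006] deg -0.07192093380976526 j6 -1.9824343939047064
```

```bash
python3 -m inch '[[0,0.004,0,0.0125,0.0514,0,0.54],[0,0,0,0.0125,0.0514,0,0.54],[0,0,0,0.0125,0.0514,0,0.54],[0,0,0,0.0125,0.0514,0,0.54],[0,0,0,0.0125,0.0514,0,0.54],[0,0,0,0.0125,0.0514,0,0.54],[0,0,0,0,0,0.05,0.54],[0,0,0,0,0,0.05,0.54],[0,0,0,0,0,0,0.54],[0,0,0,0,0,0,0.54]]'
python3 - <<'E'
from h import *
s=get_state(); go([.512,.1035,.039],np.pi/2); im=snap("wrist","w7"); c=get_calibration("wrist"); print(px(c,[.523,.1025,.027]))
hsv=cv2.cvtColor(im,cv2.COLOR_RGB2HSV)
for lo,hi in [((105,120,40),(130,255,255)),((18,150,90),(30,255,255))]:
  m=cv2.morphologyEx(cv2.inRange(hsv,lo,hi),cv2.MORPH_CLOSE,np.ones((9,9)))
  for q in cv2.findContours(m,0,1)[0]:
    if cv2.contourArea(q)>500: 
        r=cv2.minAreaRect(q); print(r,pt(c,*r[0],.02))
E
```

```text
t: 46.55
position: [0.5091, 0.1038, 0.0872]
tcp_rot: [-0.0, 1.0, -0.002, -0.004]
force: [-0.0, -0.8, 0.3]
grip_width: 0.539
grasp_force: 0.0
pos [0.5091 0.1038 0.0872] shift first [-0.0043 -0.0003  0.0642] total mm 48.239718297548876
turn rv/2 [-0.0015 -0.0037  0.0004] deg -0.05201122204128754 j6 -1.5810633124285054
[np.float64(280.01563092786097), np.float64(264.84963261529515)]
((283.0, 260.5), (91.0, 44.0), 90.0) [0.52352877 0.10435184 0.02      ]
((374.9172058105469, 269.3436584472656), (60.430267333984375, 35.17066192626953), 50.01311492919922) [0.5297259  0.16327224 0.02      ]
```

View pics/w7.png

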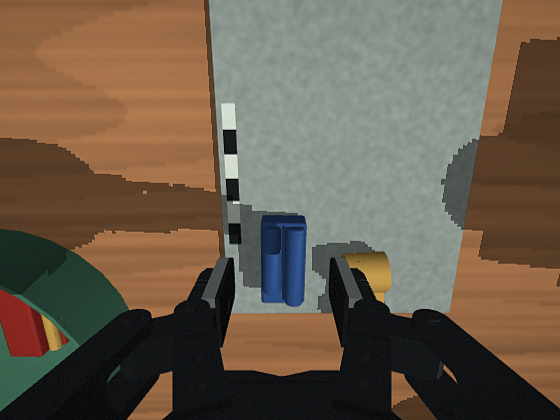

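The drapery (283,260) is between the fingers. The scroll is at (375,270), just outside the right finger.

```bash
python3 -m inch '[[0,-0.004,0,0.002,0,0.03,0.54],[0,0,0,0,0,0.02,0.54],[0,0,0,0,0,0.013,0.54],[0,0,0,0,0,0,0.54],[0,0,0,0,0,0,0],[0,0,0,0,0,0,0],[0,0,0,0,0,0,0],[0,0,0,0,0,0,0]]' 35
python3 -m inch '[[0,0,0,0,0,-0.03,0],[0,0,0,0,0,-0.05,0],[0,0,0,0,0,-0.05,0],[0,0,0,0,0,0,0],[0,0,0,0,0,0,0]]'
python3 - <<'E'
from h import *
go([.615,-.0635,.13],np.pi/2)
E
```

```text
t: 47.6
position: [0.5077, 0.1038, 0.0401]
tcp_rot: [-0.001, 1.0, -0.002, 0.001]
force: [0.4, 0.3, 5.9]
grip_width: 0.315
grasp_force: 35.3
t: 48.22
position: [0.5062, 0.1041, 0.1361]
tcp_rot: [-0.001, 1.0, -0.002, -0.0]
force: [0.1, -0.0, -0.1]
grip_width: 0.318
grasp_force: 34.7
pos [0.5062 0.1041 0.1361] shift first [-0.1447 -0.2237  0.0087] total mm 199.92914707841547
turn rv/2 [-0.0015 -0.0005  0.0006] deg -0.07317821746825548 j6 -1.5814739490303376
```

```bash
python3 -m inch '[[0,0,0,-0.028,-0.0447,0,0],[0,0,0,-0.028,-0.0447,0,0],[0,0,0,-0.028,-0.0447,0,0],[0,0,0,-0.028,-0.0447,0,0],[0,0,0,-0.028,-0.0447,0,0],[0,0,0,0,0,0,0],[0,0,0,0,0,0.04,0],[0,0,0,0,0,0.04,0],[0,0,0,0,0,0.02,0],[0,0,0,0,0,0,0],[0,0,0,0,0,0,0]]'
python3 - <<'E'
from h import *
go([.611,-.0635,.0398],np.pi/2)
E
```

```text
t: 49.6
position: [0.6128, -0.0635, 0.0633]
tcp_rot: [-0.001, 1.0, -0.002, 0.001]
force: [-1.1, -0.0, 0.3]
grip_width: 0.314
grasp_force: 34.7
pos [ 0.6128 -0.0635  0.0633] shift first [0.0024 0.0001 0.0313] total mm 23.54207227990767
turn rv/2 [-0.0017  0.0008  0.0007] deg -0.08370884042013878 j6 -1.8530263604441444
```

```bash
python3 -m inch '[[0,0,0,0,0,0.018,0],[0,0,0,0,0,0.0133,0],[0,0,0,0,0,0,0],[0,0,0,0,0,0,0],[0,0,0,0,0,0,0.55],[0,0,0,0,0,0,0.55],[0,0,0,0,0,0,0.55],[0,0,0,0,0,-0.04,0.55],[0,0,0,0,0,-0.06,0.55],[0,0,0,0,0,-0.06,0.65],[0,0,0,0,0,0,0.65]]'
python3 - <<'E'
from h import *
go([.5445,.157,.1],np.pi/2)
E
```

```text
t: 50.98
position: [0.6148, -0.064, 0.1637]
tcp_rot: [-0.001, 1.0, -0.003, 0.005]
force: [0.8, 0.1, -0.0]
grip_width: 0.653
grasp_force: 0.0
pos [ 0.6148 -0.064   0.1637] shift first [0.0941 0.2952 0.0824] total mm 240.4522673424235
turn rv/2 [-0.0028  0.0045  0.0007] deg -0.07830324054944952 j6 -1.8534376557378163
```

```bash
python3 -m inch '[[0,0.004,0,0.0155,0.049,0,0.7],[0,0,0,0.0155,0.049,0,0.7],[0,0,0,0.0155,0.049,0,0.7],[0,0,0,0.0155,0.049,0,0.7],[0,0,0,0.0155,0.049,0,0.7],[0,0,0,0.0155,0.049,0,0.7],[0,0,0,0,0,0.04,0.7],[0,0,0,0,0,0.04,0.7],[0,0,0,0,0,0,0.7],[0,0,0,0,0,0,0.7]]'
python3 - <<'E'
from h import *
s=get_state(); im=snap("wrist","w8"); c=get_calibration("wrist"); print(px(c,[.5445,.157,.027]))
hsv=cv2.cvtColor(im,cv2.COLOR_RGB2HSV)
m=cv2.morphologyEx(cv2.inRange(hsv,(18,150,90),(30,255,255)),cv2.MORPH_CLOSE,np.ones((9,9)))
for q in cv2.findContours(m,0,1)[0]:
    if cv2.contourArea(q)>500: 
        r=cv2.minAreaRect(q); p=pt(c,*r[0],.02); print(r,p); go([p[0],p[1],.041],np.pi/2)
E
```

```text
t: 52.22
position: [0.542, 0.1568, 0.0991]
tcp_rot: [-0.001, 1.0, -0.002, -0.004]
force: [0.1, 0.2, 0.2]
grip_width: 0.705
grasp_force: 0.0
[np.float64(282.4087230012483), np.float64(240.274553972187)]
((283.220703125, 238.6006317138672), (80.5647201538086, 41.84062576293945), 87.0390625) [0.54625492 0.1575448  0.02      ]
pos [0.5425 0.1568 0.0996] shift first [-0.0055  0.0012  0.0781] total mm 58.760934383338274
turn rv/2 [-0.0015 -0.0031  0.0005] deg -0.053503648313598315 j6 -1.4848847939766012
```

```bash
python3 -m inch '[[0,-0.004,0,-0.003,0.001,0.03,0.7],[0,0,0,0,0,0.03,0.7],[0,0,0,0,0,0.018,0.7],[0,0,0,0,0,0,0.7],[0,0,0,0,0,0,0],[0,0,0,0,0,0,0],[0,0,0,0,0,0,0],[0,0,0,0,0,0,0]]' 35
python3 -m inch '[[0,0,0,0,0,-0.03,0],[0,0,0,0,0,-0.05,0],[0,0,0,0,0,-0.05,0],[0,0,0,0,0,0,0],[0,0,0,0,0,0,0]]'
python3 - <<'E'
from h import *
go([.626,-.1275,.13],np.pi/2)
E
```

```text
t: 53.28
position: [0.5446, 0.1575, 0.0414]
tcp_rot: [-0.001, 1.0, -0.001, 0.001]
force: [-1.4, -0.6, 6.2]
grip_width: 0.294
grasp_force: 34.3
t: 53.9
position: [0.5433, 0.1578, 0.1374]
tcp_rot: [-0.001, 1.0, -0.002, -0.0]
force: [0.3, 0.2, -0.7]
grip_width: 0.289
grasp_force: 34.1
pos [0.5433 0.1578 0.1374] shift first [-0.1098 -0.3804  0.011 ] total mm 297.09788742772696
turn rv/2 [-0.0015 -0.0001  0.0006] deg -0.0688651259441374 j6 -1.4831041364913111
```

```bash
python3 -m inch '[[0,0,0,-0.0138,-0.0476,0,0],[0,0,0,-0.0138,-0.0476,0,0],[0,0,0,-0.0138,-0.0476,0,0],[0,0,0,-0.0138,-0.0476,0,0],[0,0,0,-0.0138,-0.0476,0,0],[0,0,0,-0.0138,-0.0476,0,0],[0,0,0,-0.0138,-0.0476,0,0],[0,0,0,-0.0138,-0.0476,0,0],[0,0,0,0,0,0,0],[0,0,0,0,0,0,0]]'
python3 - <<'E'
from h import *
go([.627,-.1275,.0412],np.pi/2); snap("wrist","w9")
E
```

```text
t: 55.15
position: [0.6259, -0.1271, 0.137]
tcp_rot: [-0.0, 1.0, -0.001, -0.001]
force: [-0.2, 0.4, -0.6]
grip_width: 0.292
grasp_force: 34.2
pos [ 0.6259 -0.1271  0.137 ] shift first [-0.0018 -0.0003  0.1277] total mm 95.77940579799207
turn rv/2 [-0.0007 -0.0013  0.0003] deg -0.036267117841301606 j6 -1.944033863654108
```

View pics/w9.png

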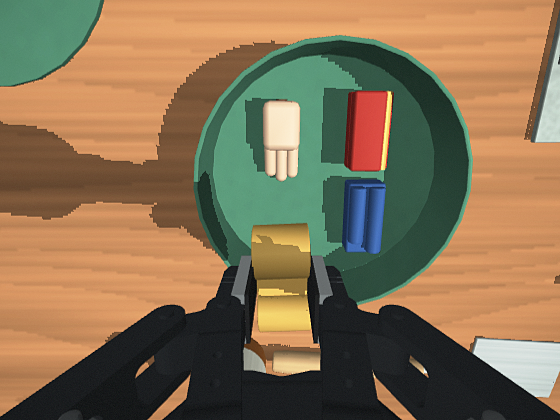

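In the wrist view the hand (281,140), moulding (368,130) and drapery (364,215) lie flat in the tin, and the slot under the scroll is free.

```bash
python3 -m inch '[[0,0,0,-0.001,0,0.04,0],[0,0,0,0,0,0.04,0],[0,0,0,0,0,0.03,0],[0,0,0,0,0,0.0165,0],[0,0,0,0,0,0,0],[0,0,0,0,0,0,0]]'
python3 -m inch '[[0,0,0,0,0,0,0.55],[0,0,0,0,0,0,0.55],[0,0,0,0,0,0,0.55],[0,0,0,0,0,-0.04,0.55],[0,0,0,0,0,-0.06,0.55],[0,0,0,0,0,-0.06,0.65],[0,0,0,0,0,-0.04,0.65],[0,0,0,0,0,0,0.65],[0,0,0,0,0,0,0.65]]'
python3 - <<'E'
from h import *
go([.4379,-.3324,.12],np.pi/2)
E
```

```text
t: 55.95
position: [0.6284, -0.1279, 0.0448]
tcp_rot: [-0.001, 1.0, -0.002, 0.001]
force: [0.9, 0.5, -0.1]
grip_width: 0.289
grasp_force: 34.2
t: 57.08
position: [0.627, -0.1274, 0.1928]
tcp_rot: [-0.001, 1.0, -0.001, -0.0]
force: [0.4, 0.3, -0.2]
grip_width: 0.652
grasp_force: 0.0
pos [ 0.627  -0.1274  0.1928] shift first [ 0.2524 -0.2729  0.098 ] total mm 288.2751242365367
turn rv/2 [-0.0013 -0.0005  0.0005] deg -0.062315325554875095 j6 -1.9441037941884187
```

```bash
python3 -m inch '[[0,0,0,0.036,-0.039,0,0.65],[0,0,0,0.036,-0.039,0,0.65],[0,0,0,0.036,-0.039,0,0.65],[0,0,0,0.036,-0.039,0,0.65],[0,0,0,0.036,-0.039,0,0.65],[0,0,0,0.036,-0.039,0,0.65],[0,0,0,0.036,-0.039,0,0.65],[0,0,0,0,0,0.05,0.65],[0,0,0,0,0,0.04,0.65],[0,0,0,0,0,0,0.65],[0,0,0,0,0,0,0.65]]'
python3 - <<'E'
from h import *
s=get_state(); im=snap("wrist","w10"); c=get_calibration("wrist"); print(s["position"],px(c,[.4379,-.3324,.039]))
t=snap("top","top4"); ct=get_calibration("top")
hsv=cv2.cvtColor(t,cv2.COLOR_RGB2HSV); m=cv2.inRange(hsv,(60,60,30),(90,255,255))
for q in cv2.findContours(m,0,1)[0]:
    if cv2.contourArea(q)>1500: o,r=cv2.minEnclosingCircle(q); print(o,r,pt(ct,*o,.011),pt(ct,*o,.052))
cv2.imwrite("pics/duo.png",np.hstack([im[:,:,::-1][100:400,60:460],cv2.resize(t[160:240,280:380,::-1],(375,300),interpolation=cv2.INTER_CUBIC)]))
E
```

```text
t: 58.45
position: [0.4391, -0.3327, 0.1269]
tcp_rot: [-0.001, 1.0, -0.001, 0.0]
force: [0.2, -0.6, 0.5]
grip_width: 0.651
grasp_force: 0.0
[ 0.43905086 -0.33273495  0.12685945] [np.float64(283.20554053486654), np.float64(225.50630945261017)]
(414.0, 253.25961303710938) 34.269813537597656 [ 0.44013836 -0.32921182  0.011     ] [ 0.44011736 -0.31732509  0.052     ]
(329.5, 197.0) 30.923391342163086 [ 0.59315852 -0.10557964  0.011     ] [ 0.58799019 -0.10121551  0.052     ]
```

View pics/duo.png

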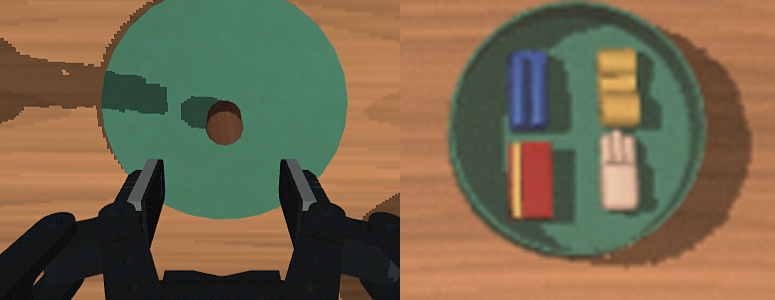

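The left half shows the lid's knob top at wrist pixel (285,228). The right half shows all four fragments flat in the tin, with the rim centre near top pixel (327.2,194.9).

```bash
python3 - <<'E'
from h import *
from scipy.optimize import least_squares
ct=get_calibration("top"); c=get_calibration("wrist"); s=get_state()
print("tin top",pt(ct,327.2,194.9,.052)); k=pt(c,285,228,.039); print("knob",k); 
t=c.copy(); Rm=R.from_rotvec(np.ravel(c["rvec"])).as_matrix(); d=np.array([.6259,-.1271,.137])-s["position"]; t["tvec"]=np.ravel(c["tvec"])-Rm@d
P=np.array([pt(t,u,v,.052) for u,v in [(194,170),(471,165),(333,36),(250,60),(430,75)]])
print(P.round(4)); f=least_squares(lambda q:np.hypot(P[:,0]-q[0],P[:,1]-q[1])-.09,[.594,-.095]); print("tin wrist",f.x,f.fun.round(4))
go([k[0],k[1],.0395],np.pi/2)
E
```

```text
tin top [ 0.59356339 -0.09528368  0.052     ]
knob [ 0.44006581 -0.33135471  0.039     ]
[[ 0.5855 -0.1833  0.052 ]
 [ 0.5821 -0.0082  0.052 ]
 [ 0.5093 -0.0988  0.052 ]
 [ 0.5216 -0.1458  0.052 ]
 [ 0.5296 -0.0415  0.052 ]]
tin wrist [ 0.5990841 -0.0964231] [-0.0021 -0.0002 -0.0002  0.0019 -0.0014]
pos [ 0.4396 -0.3332  0.1279] shift first [-0.0004  0.0029  0.1178] total mm 88.41439563501822
turn rv/2 [-0.0022  0.0008  0.0008] deg -0.08862441911385162 j6 -2.421141250502648
```

```bash
python3 -m inch '[[0,0,0,0,0.002,0.04,0.65],[0,0,0,0,0,0.04,0.65],[0,0,0,0,0,0.025,0.65],[0,0,0,0,0,0.01,0.65],[0,0,0,0,0,0,0.65],[0,0,0,0,0,0,0.65],[0,0,0,0,0,0,0],[0,0,0,0,0,0,0],[0,0,0,0,0,0,0],[0,0,0,0,0,0,0],[0,0,0,0,0,0,0]]' 70
python3 - <<'E'
from h import *
go([.596,-.0957,.1],np.pi/2)
E
```

```text
t: 59.92
position: [0.4393, -0.3318, 0.0416]
tcp_rot: [-0.001, 1.0, -0.002, 0.001]
force: [-0.7, 1.1, 4.9]
grip_width: 0.279
grasp_force: 68.3
pos [ 0.4393 -0.3318  0.0416] shift first [-0.2094  0.3143 -0.0789] total mm 289.3502853234174
turn rv/2 [-0.002   0.0007  0.0006] deg -0.06881778896705829 j6 -2.4191005995280754
```

```bash
python3 -m inch '[[0,0,0,0,0,-0.02,0],[0,0,0,0,0,-0.04,0],[0,0,0,0,0,-0.04,0],[0,0,0,0,0,-0.02,0],[0,0,0,0,0,0,0],[0,0,0,0,0,0,0]]'
python3 - <<'E'
from h import *
go([.5955,-.0957,.13],np.pi/2)
E
```

```text
t: 60.68
position: [0.4383, -0.3306, 0.1295]
tcp_rot: [-0.001, 1.0, -0.001, -0.0]
force: [-0.8, 0.6, -2.9]
grip_width: 0.277
grasp_force: 68.9
pos [ 0.4383 -0.3306  0.1295] shift first [-0.2099  0.3129 -0.0013] total mm 282.603823447445
turn rv/2 [-0.0008 -0.0005  0.0006] deg -0.06507544503369403 j6 -2.419310309414183
```

```bash
python3 -m inch '[[0,0,0,-0.021,0.0313,0,0],[0,0,0,-0.021,0.0313,0,0],[0,0,0,-0.021,0.0313,0,0],[0,0,0,-0.021,0.0313,0,0],[0,0,0,-0.021,0.0313,0,0],[0,0,0,-0.021,0.0313,0,0],[0,0,0,-0.021,0.0313,0,0],[0,0,0,-0.021,0.0313,0,0],[0,0,0,-0.021,0.0313,0,0],[0,0,0,-0.021,0.0313,0,0],[0,0,0,0,0,0,0],[0,0,0,0,0,0,0]]'
python3 - <<'E'
from h import *
go([.5955,-.0957,.094],np.pi/2); t=snap("top","top5"); im=snap("wrist","w11")
cv2.imwrite("pics/duo2.png",np.hstack([im[:,:,::-1][0:400,100:460],cv2.resize(t[140:260,260:380,::-1],(400,400),interpolation=cv2.INTER_CUBIC)]))
E
```

```text
t: 62.18
position: [0.5953, -0.0963, 0.1286]
tcp_rot: [-0.001, 1.0, -0.001, -0.001]
force: [-0.8, 0.3, -3.2]
grip_width: 0.28
grasp_force: 69.2
pos [ 0.5953 -0.0963  0.1286] shift first [-0.0004  0.0009  0.0461] total mm 34.610537623712545
turn rv/2 [-0.0013 -0.0011  0.0008] deg -0.09323236615844495 j6 -1.9141976352875323
```

View pics/duo2.png

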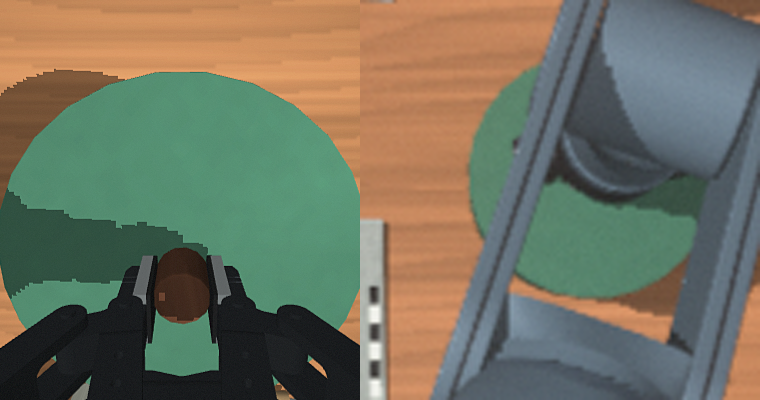

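The left half shows the lid held level by its knob, at (180,285). The right half shows it over the tin. Lowering it in steps.

```bash
python3 -m inch '[[0,0,0,0,0,0.02,0],[0,0,0,0,0,0.02,0],[0,0,0,0,0,0,0],[0,0,0,0,0,0,0]]'
python3 -m inch '[[0,0,0,0,0,0.005,0],[0,0,0,0,0,0.003,0],[0,0,0,0,0,0,0],[0,0,0,0,0,0,0]]'
```

```text
t: 62.78
position: [0.5961, -0.0965, 0.0997]
tcp_rot: [-0.001, 1.0, -0.001, 0.0]
force: [-0.3, 0.5, -3.7]
grip_width: 0.279
grasp_force: 69.2
t: 63.28
position: [0.5962, -0.0964, 0.0941]
tcp_rot: [-0.001, 1.0, -0.002, 0.0]
force: [-0.8, 0.5, -3.5]
grip_width: 0.283
grasp_force: 69.2
```

```bash
python3 -m inch '[[0,0,0,0,0,0.005,0],[0,0,0,0,0,0,0],[0,0,0,0,0,0,0]]'
python3 -m inch '[[0,0,0,0,0,0.004,0],[0,0,0,0,0,0,0],[0,0,0,0,0,0,0]]'
```

```text
t: 63.65
position: [0.5961, -0.0964, 0.0901]
tcp_rot: [-0.001, 1.0, -0.001, 0.0]
force: [-0.3, 0.4, -3.4]
grip_width: 0.279
grasp_force: 69.2
t: 64.03
position: [0.5965, -0.0965, 0.0876]
tcp_rot: [-0.001, 1.0, -0.002, 0.001]
force: [0.1, 0.2, 1.2]
grip_width: 0.275
grasp_force: 69.8
```

Contact came at TCP 0.0876, the expected seated height, with no contact before it. A small press, then release.

```bash
python3 -m inch '[[0,0,0,0,0,0.0015,0],[0,0,0,0,0,0,0],[0,0,0,0,0,-0.0015,0.6],[0,0,0,0,0,0,0.6],[0,0,0,0,0,0,0.6],[0,0,0,0,0,-0.03,0.6],[0,0,0,0,0,-0.06,0.6],[0,0,0,0,0,-0.06,0.6],[0,0,0,0,0,-0.06,0.6],[0,0,0,0,0,0,0.6]]'
python3 -m inch '[[0,0,0,0.06,0,0,0.6],[0,0,0,0.06,0,0,0.6],[0,0,0,0.06,-0.06,0,0.6],[0,0,0,0.03,-0.06,0,0.6],[0,0,0,0,-0.06,0,0.6],[0,0,0,0,-0.06,0,0.6],[0,0,0,0,-0.06,0,0.6],[0,0,0,0,0,0,0.6],[0,0,0,0,0,0,0.6]]'
python3 - <<'E'
from h import *
t=snap("top","top6"); s=snap("side","side6")
cv2.imwrite("pics/duo3.png",np.hstack([cv2.resize(a[:,:,::-1],(400,500),interpolation=cv2.INTER_CUBIC) for a in (t[145:255,280:368],s[200:300,270:350])]))
E
```

```text
t: 65.28
position: [0.5982, -0.0966, 0.2491]
tcp_rot: [-0.001, 1.0, -0.003, 0.004]
force: [-0.4, 0.2, -0.3]
grip_width: 0.599
grasp_force: 0.0
t: 66.4
position: [0.4392, -0.3195, 0.244]
tcp_rot: [-0.0, 1.0, -0.0, -0.001]
force: [-0.7, -0.5, -0.2]
grip_width: 0.599
grasp_force: 0.0
```

View pics/duo3.png

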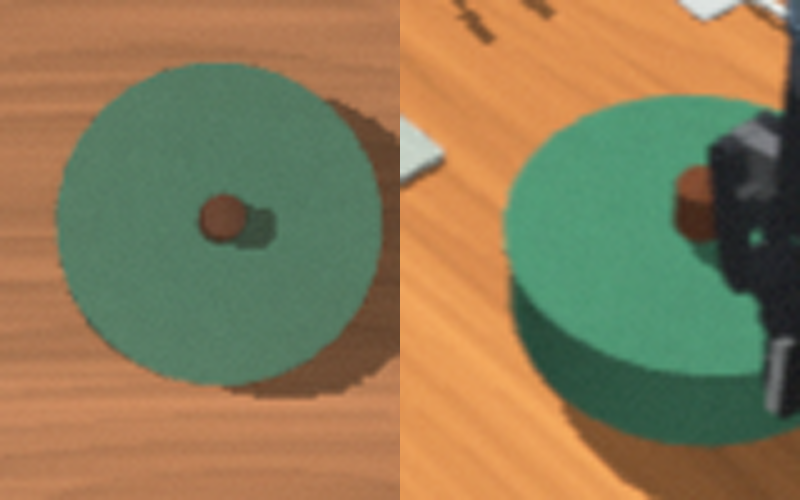

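The lid sits centred and level on the tin: top view centre (220,223), and in the side view its rim is flush all round. The arm is clear.

```bash
python3 -c "
from rig import *
print(hand_in())"
```

```text
the job is handed in; nothing more can be done
None
```

I laid all four fragments on the board and took the photograph (halfway stop held over a second, then pressed fully down and released), packed them flat in the tin with the lid on level, and handed the job in at about 66 s; no verdict came back.

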